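# Park a filter cartridge in its dock and pin the gate shut

## Robot

A 6-joint arm with a two-finger parallel gripper is mounted at the origin on the work surface. World frame = base frame: x ahead of the robot, y to its left, z up, the work surface at z = 0. Lengths are in mm, angles in rad, forces in N, time in s.
With the tool pointing down it reaches from about 275 to 825 mm from the base axis. Payload 5.2 kg.
Tool frame: the origin (TCP) lies at the very end of the fingers, on their centre line; the grasp point (between the pads) lies 19 mm behind it; z points along the fingers, y is the direction in which the jaws open and shut (so a half turn about z gives the same grasp; the last joint's range is limited). The gripper opens to 93 mm and grips with 3 to 60 N. Pads are 15 mm wide; open, the fingers measure 128 mm over their backs; the gripper's body (75 mm by 188 mm) begins 65 mm behind the grasp point.
Start: joints at [1.113, 0.259, 1.535, -0, 1.348, -0.203], TCP at [138.606, 532.253, 218.653] pointing down, gripper open.
Joint ranges: [-3.14, 3.14], [-0.91, 2.08], [0.19, 2.58], [-1.22, 4.36], [0.22, 2.71], [-3.12, 3.12]. Speed limits (rad/s): [2.57, 2.57, 3.14, 3.14, 3.14, 3.14].

## Interface

Orientations are given as a rotation vector (axis times angle).
In Python, from cell import sense, grab_frame, close_job, spot_in, regions_of gives the robot as it stands. The module is installed in compiled form; this text tells all that it offers.
- The arm moves only by the tool send_rows, never from a script. Its argument "deltas" is one flat list of numbers, 7 for each row, row after row: the opening, from -1 (shut) to 1 (fully open), then the shift along the tool's x, y, z in mm, then the turn, a rotation vector about the tool's x, y, z in rad. In form: [claw, x, y, z, rx, ry, rz, claw, x, y, z, rx, ry, rz, ...]. A call has 1 to 8 rows; each row shifts and turns the commanded pose from where the row before left it, along the tool's axes as they then stand; what a row does not reach is not made up. A row lasts 1/8 s, in which the tool goes at most 62.5 mm and 10.7 degrees, less where a joint would pass 70% of its speed; a pose out of reach is approached as far as the arm can. A call is refused whole if a number of a shift passes 62.5 or a number of a turn 0.188, either way. A call with a gripper value outside its range is refused whole. The fingers move at their own pace and stop on an object; the grip force is fixed at half the most. Time passes only in rows, so rows that do not move let the fingers close. It gives the time, the measured TCP pose, the force and the opening at its end, in the units of the state.
- sense(): the state, without advancing time (a new reading comes with each control period).
- grab_frame(name): name is "scene" or "top" or "wrist"; returns a dict with "pixels" (420x560x3 uint8, blue, green, red), "camera_matrix" (3x3 intrinsics, pixels), "eye" and "rotation" of the camera in the world. Camera axes: x right, y down, z forward; pixel columns grow to the right and rows downward; lengths in mm; the calibration is good to about 2 mm. A picture is of the moment at which its call begins. There is no depth.
- close_job(): hands the job in, once; it reports no verdict.
Trained networks look in a picture, given as the dict that the camera call returned (one of the last four; its "shot" number tells which), for a name from the list of things; names that differ only in an ending like _2 or _b are one class to them, and where a whole thing is asked for, a point or a joint stands for the part that bears it (a point fixed in the world has none). Each returns a list of dicts, best first, with "score" (0 to 1); they miss things now and then, are a little off and sometimes report something else, mostly with a low value. They report only what shows in the picture. A call takes as long as a camera call. They do not tell look-alikes from the thing itself.
- spot_in(picture, label): "uv" ([column, row] in pixels, amid what is visible of it).
- regions_of(picture, label): "region" (420x560 bool, what is visible of it) and "uv" ([column, row] in pixels, amid what is visible of it).
The state is a dict: "t": time; "joint_positions": joint angles; "dq": joint speeds; "joint_torque": joint torques, N m; "eef_pos": TCP position; "ee_rot": TCP orientation; "ft_force": force on the tool from outside, world axes, zero at the start; "wrist_torque": the same for the moment, N m; "width": finger opening in mm.
Only numpy, scipy, OpenCV 4.12 (cv2) and the standard library are available. Lean on these libraries where they do the work, as an engineer would, in place of code of your own. Each camera call takes 0.05 s, during which the arm holds its last target.

## Task

Push the white and blue filter cartridge so that it rolls along the tray into the groove between the orange marks, without lifting it off the tray or letting it run on past the groove. Then swing the blue gate fully shut in front of it and lock it: push the orange-handled pin from the gate's side through the holes of gate and lug until its collar is against the gate. Let go, and leave the jar, the bottle and the brush where they are.

Things in the scene. Friction and masses are not known exactly. Their poses are not given: they have to be found in the camera images.
- dock: Fixed cartridge dock, black base 245 x 240 x 4 mm. Origin on the table under the groove's middle; +x is the rolling direction (away from the robot), y along the groove, z up. White tray, top at z = 10 mm, x -150 to +70 mm, between aluminium guides at y = +-64 mm (6 mm thick, tops at z = 26 mm). A clear panel, top at z = 80 mm, stands at x = 70 mm.
- groove_mid (a point): Middle of the groove across the tray, at tray height (z = 10 mm), axes as the dock's. The groove is 24 mm wide along x, flanked by orange marks on the guides. The cartridge drops 2.3 mm into it and is caught if it arrives slowly (under 80 mm/s); its centre is then 30 mm above this point.
- cartridge_center (a point): Centre of the loose filter cartridge: a smooth closed white cylinder with blue ends, 64 mm diameter, 110 mm long, about 350 g, lying across the tray and free to roll. It starts 60 to 95 mm before the groove, centre 42 mm above the table. Its y axis is the cylinder's axis; x and z turn as it rolls.
- gate (a joint): Angle of the blue gate about its upright hinge (rad): 0 shut (hard stop), growing as it opens towards the robot, 1.8 at most. Shut, it runs from the hinge along dock -y, its front face 57 mm before the groove's middle, its back 5 mm clear of the cartridge; at 1.57 it points along dock -x. Light friction (0.12 N m) holds it where it is left. Push the bar shut from its outer side.
- gate_hinge (a point): Fixed point on the gate's hinge axis, dock x = -47, y = +90 mm, at bar mid-height, 51 mm above the table. The post is 82 mm tall. The gate is a bar 20 mm thick (10 either side of the axis), 28 mm high (37 to 65 mm above the table), with a black knob (16 mm diameter, top 94 mm above the table) 95 mm from the hinge and an end block 160 to 200 mm from it.
- gate_hole (a point): Centre of the hole's mouth on the front (outer) face of the gate's end block, 180 mm from the hinge, 50 mm above the table; it swings with the gate. The block is 40 mm wide, 28 to 72 mm above the table. Round through hole, 16 mm diameter, 20 mm deep, 3 mm chamfer; with the gate shut it lies level along dock x.
- lug_hole (a point): Fixed point where the gate's hole mouth lies when the gate is shut (dock x = -57, y = -90, z = 50 mm), on the axis of the hole in the dock's aluminium lug. Axes as the dock's. The lug (40 mm wide, 72 mm tall) stands 22 to 42 mm behind this point in +x, with the same 16 mm level hole along dock x.
- pin_grip (a point): Centre of the loose lock pin's orange round handle (24 mm diameter, 50 mm long). x axis towards the tip. Ahead of the handle: steel collar (30 mm diameter, 6 mm thick, front face 31 mm from this point), then a steel shaft 12 mm in diameter, 60 mm long, its last 8 mm tapering to 6 mm. 80 g. It starts level, 50 mm above the table, pointing away from the robot.
- pin_tip (a point): Tip of the lock pin, 91 mm ahead of pin_grip along its axis.
- pin_rest: Fixed grey rest on which the pin lies loosely; lift the pin straight up. Origin on the table under the collar's front face, x along the pin. Base 130 x 40 x 6 mm; two notched uprights, 40 mm wide, 8 mm thick, tops at 54 mm: at x = -52 mm (under the handle's rear end) and x = +44 mm (under the shaft).
- jar_mid (a point): Middle of a white jar with blue lid, 60 mm diameter, 75 mm tall. A bystander. It and the pin rest stand one on each side of the dock, either way round.
- doser_mid (a point): Middle of a white dosing bottle, 66 mm diameter, 160 mm tall, beyond the dock to the left. A bystander.
- brush_mid (a point): Point on a blue-handled brush lying on the table beyond the dock to the right. A bystander.
Not all that is in view belongs to the job. Leave any pink or purple look-alike of the part that bears cartridge_center alone.

How it is judged (in metres and radians):
On the way, in this order (a step that is already met when the one before it is completed fails the run):
1. the cartridge lies in the groove (x of cartridge_center in the frame of dock between -0.006 and 0.006 m and z of cartridge_center in the frame of dock below 0.0412 m and angle between the y axis of cartridge_center and the y axis of dock, either way round below 0.08 rad), for 0.3 s.
2. the gate is shut, the cartridge still in the groove (all of step 1 and value of joint gate below 0.05 rad), for 0.2 s.
3. the pin is through gate and lug, collar against the gate (all of step 2 and x of pin_tip in the frame of lug_hole above 0.055 m and y of pin_tip in the frame of lug_hole between -0.009 and 0.009 m and z of pin_tip in the frame of lug_hole between -0.009 and 0.009 m and angle between the x axis of pin_grip and the x axis of dock, either way round below 0.2 rad), for 0.2 s.
At the end, for the whole second after the job is handed in: Cartridge in the groove (within 6 mm of its middle, 0.08 rad of square), gate within 0.05 rad of shut, pin through gate and lug, collar within 5 mm of the gate face, tip within 9 mm of the hole axis, pin within 0.2 rad of it; all released (all of step 3); the robot touches nothing.
It fails at once if the cartridge ran more than 20 mm past the middle of the groove (x of cartridge_center in the frame of dock above 0.02 m).
It fails at once if the cartridge was lifted off the tray (centre over 60 mm high) (height (world z) of cartridge_center above 0.06 m).
It fails at once if the jar, bottle or brush was moved more than 20 mm (distance of any of jar_mid, doser_mid, brush_mid from where it was at the start of the episode above 0.02 m).
It also fails if it takes over 72 s, if anything falls off the work surface, if the arm or the gripper's body presses on something with over 40 N, if the wrist force passes 120 N, or if a joint passes its speed limit or range.

## Working session

There is one attempt and no reset: what is moved stays moved. The work goes in short steps, Python scripts to look and compute and a tool call to move; the robot and the scene stay as the last step left them, time stands still between calls to the robot, and variables do not carry over. Pictures are saved under pics/ and viewed, and the job is handed in when it is done.

Besides the shell and the picture viewer there is one more tool, called as name(argument=value, ...) on one line, values as JSON. send_rows: Moves the arm, as the interface text tells. Its arguments: {"type":"object","properties":{"deltas":{"type":"array"}},"required":["deltas"]}

```bash
mkdir -p pics; cat > h.py <<'E'
import numpy as np, cv2
from cell import *
from scipy.spatial.transform import Rotation as R
def save(p,n,crop=None,s=1):
    im=p["pixels"]
    if crop: im=im[crop[1]:crop[3],crop[0]:crop[2]]
    if s!=1: im=cv2.resize(im,None,fx=s,fy=s,interpolation=cv2.INTER_CUBIC)
    cv2.imwrite("pics/"+n,im)
def onz(p,uv,z):
    K=np.array(p["camera_matrix"]);d=np.array(p["rotation"])@np.linalg.inv(K)@np.array([uv[0],uv[1],1.])
    e=np.array(p["eye"]);return e+d*(z-e[2])/d[2]
def proj(p,X):
    c=np.array(p["rotation"]).T@(np.array(X)-np.array(p["eye"]));u=np.array(p["camera_matrix"])@c;return u[:2]/u[2]
def tri(ps,uvs):
    A=np.zeros((3,3));b=np.zeros(3)
    for p,uv in zip(ps,uvs):
        d=np.array(p["rotation"])@np.linalg.inv(np.array(p["camera_matrix"]))@np.array([uv[0],uv[1],1.]);d/=np.linalg.norm(d)
        M=np.eye(3)-np.outer(d,d);A+=M;b+=M@np.array(p["eye"])
    return np.linalg.solve(A,b)
E
python3 - <<'E'
from h import *
s=sense();print({k:np.round(v,3) for k,v in s.items()})
for n in ["scene","top","wrist"]:
    p=grab_frame(n);save(p,n+"0.png");print(n,np.round(p["eye"],1),np.round(p["rotation"],3).tolist(),np.round(p["camera_matrix"],1).tolist())
    for l in ["cartridge_center","gate","pin_grip","dock","pin_rest","jar_mid","doser_mid","brush_mid"]:
        print(l,[(np.round(r["uv"]).tolist(),round(r["score"],2)) for r in spot_in(p,l)])
E
```

```text
{'t': np.float64(0.0), 'joint_positions': array([ 1.113,  0.259,  1.536, -0.   ,  1.348, -0.203]), 'dq': array([ 0.001,  0.001, -0.001, -0.   , -0.   , -0.001]), 'joint_torque': array([-0.0000e+00, -4.3731e+01, -2.8400e+01,  7.2000e-02,  4.2000e-02,
       -0.0000e+00]), 'eef_pos': array([138.36 , 531.738, 217.839]), 'ee_rot': array([-3.990e-01, -3.116e+00,  3.000e-03]), 'ft_force': array([ 0.069,  0.462, -0.516]), 'wrist_torque': array([-0.034, -0.016,  0.015]), 'width': np.float64(92.706)}
scene [1336.7 -321.4  655.5] [-1.909, -1.228, 0.63] [[424.0, 0.0, 283.1], [0.0, 424.0, 209.9], [0.0, 0.0, 1.0]]
cartridge_center [([313.0, 178.0], 0.93), ([286.0, 225.0], 0.89), ([191.0, 316.0], 0.69), ([205.0, 191.0], 0.68), ([292.0, 252.0], 0.48), ([367.0, 165.0], 0.47)]
gate [([299.0, 200.0], 0.89)]
pin_grip [([365.0, 166.0], 0.68)]
dock [([292.0, 251.0], 0.95)]
pin_rest [([373.0, 180.0], 0.77), ([292.0, 252.0], 0.3)]
jar_mid [([128.0, 225.0], 0.96)]
doser_mid [([422.0, 204.0], 0.78)]
brush_mid [([136.0, 304.0], 0.87)]
top [ 485.7   15.9 1146. ] [-2.165, 2.202, -0.103] [[506.1, 0.0, 274.3], [0.0, 506.1, 208.4], [0.0, 0.0, 1.0]]
cartridge_center [([390.0, 114.0], 0.97), ([338.0, 296.0], 0.92), ([198.0, 282.0], 0.72), ([273.0, 190.0], 0.66), ([272.0, 174.0], 0.42), ([120.0, 261.0], 0.33)]
gate [([238.0, 224.0], 0.96)]
pin_grip [([123.0, 151.0], 0.73), ([122.0, 260.0], 0.72)]
dock [([274.0, 174.0], 0.84)]
pin_rest [([131.0, 258.0], 0.75)]
jar_mid [([422.0, 256.0], 0.71)]
doser_mid [([126.0, 152.0], 0.91), ([270.0, 176.0], 0.57)]
brush_mid [([426.0, 163.0], 0.97)]
wrist [ 73.3 548.4 384.1] [2.321, 1.795, 0.228] [[310.3, 0.0, 282.5], [0.0, 310.3, 206.9], [0.0, 0.0, 1.0]]
cartridge_center []
gate []
pin_grip []
dock []
pin_rest []
jar_mid []
doser_mid []
brush_mid []
```

```bash
sed -i 's/np.array(p\["rotation"\])/R.from_rotvec(p["rotation"]).as_matrix()/g' h.py; ls pics
```

```text
scene0.png
top0.png
wrist0.png
```

View pics/scene0.png

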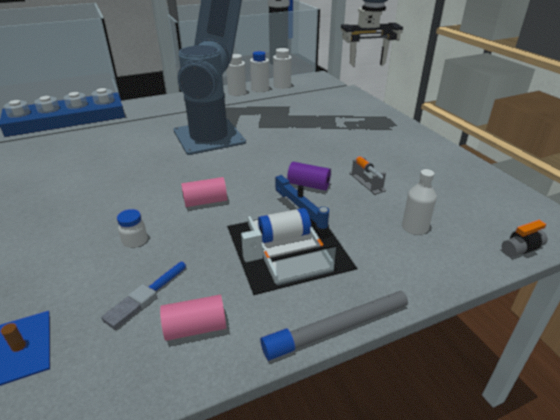

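View pics/top0.png

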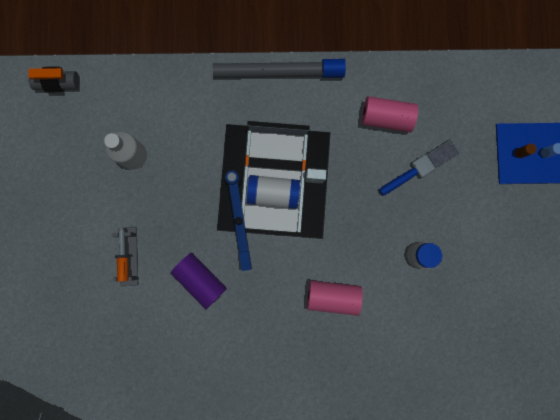

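The cartridge is the white-and-blue one at top (273,190) / scene (286,225). The look-alikes are pink at top (390,114) and (338,296), and purple at (198,282). The gate is open towards the robot, the pin is at the left (123,260) and the jar at the right (425,256).

```bash
python3 - <<'E'
from h import *
p=grab_frame("top");save(p,"top1.png",(210,110,340,280),4.5 and 3.5)
save(p,"top1pin.png",(90,210,250,310),5)
q=grab_frame("scene");save(q,"scene1.png",(220,150,400,300),4.4)
for z in (0,): print(onz(p,(274,174),z),onz(p,(238,224),z))
for a,b in [((273,190),(286,225))]: print(tri([p,q],[a,b]))
E
```

```text
[660.98507684   2.2926776    0.        ] [548.00037261  85.84055923   0.        ]
[620.20618364   8.26263706  42.653615  ]
```

View pics/top1.png

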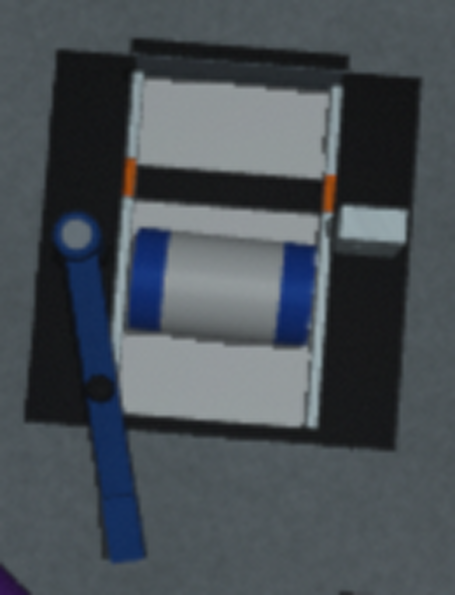

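View pics/scene1.png

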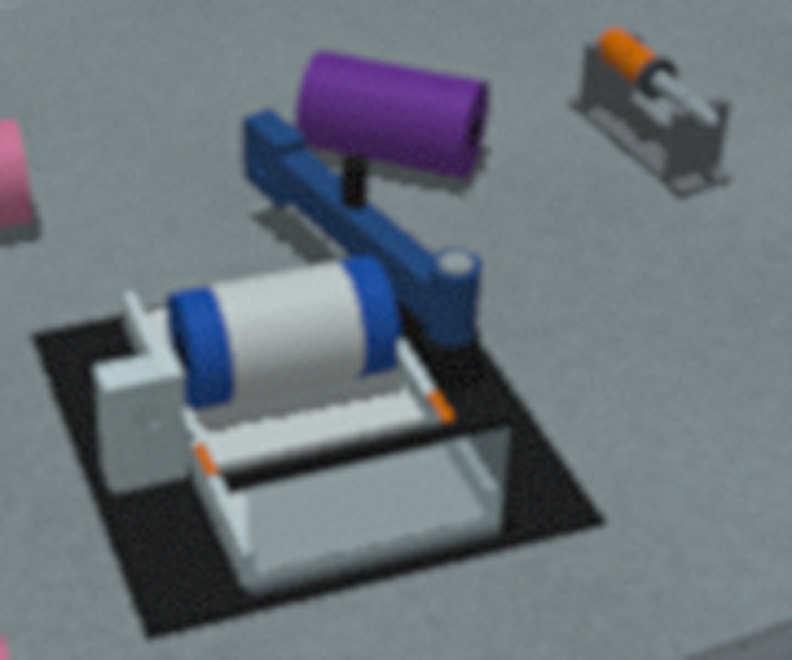

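View pics/top1pin.png

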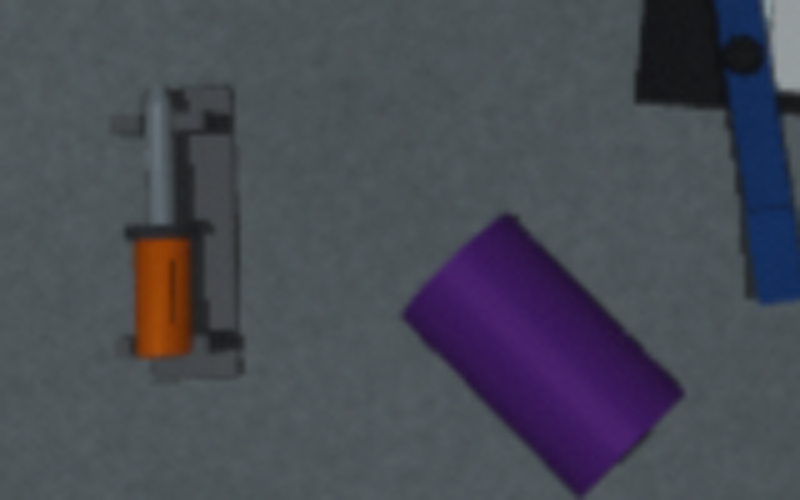

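```bash
cat > fit.py <<'E'
from h import *
from scipy.optimize import least_squares
p=grab_frame("top");q=grab_frame("scene")
T=lambda a:(210+a[0]/3.5-.35,110+a[1]/3.5-.35); S=lambda a:(220+a[0]/4.4-.4,150+a[1]/4.4-.4)
top=[((122,412),(-150,64,26)),((313,427),(-150,-64,26)),((138,73),(70,64,26)),((336,88),(70,-64,26)),((130,178),(0,64,26)),((330,194),(0,-64,26)),((75,234),(-47,90,82)),((373,223),(-25,-90,72))]
sc=[((456,262),(-47,90,82)),((440,406),(0,64,26)),((206,460),(0,-64,26))]
def D(v): return lambda X: R.from_rotvec([0,0,v[2]]).apply(X)+[v[0],v[1],0]
def res(v,cams=3):
    f=D(v);r=[]
    if cams&1: r+= [proj(p,f(X))-T(a) for a,X in top]
    if cams&2: r+= [proj(q,f(X))-S(a) for a,X in sc]
    return np.ravel(r)
for c in (1,2,3):
    s=least_squares(res,[660,2,0],args=(c,),loss='soft_l1');print(c,np.round(s.x,3));print(np.round(res(s.x,3).reshape(-1,2),1).tolist())
E
python3 fit.py
```

```text
1 [ 6.8229e+02 -6.3800e-01 -8.8000e-02]
[[-2.9, 0.2], [0.2, 0.0], [-0.0, -0.5], [0.2, -0.6], [-0.1, 0.2], [-0.2, -0.2], [0.6, 0.5], [0.3, 0.2], [-1.1, -1.2], [-0.9, -0.7], [-0.8, -0.6]]
2 [ 6.85606e+02 -1.84000e-01 -9.70000e-02]
[[-3.7, -1.6], [-0.6, -1.2], [0.1, -2.1], [0.2, -1.8], [-0.3, -1.5], [-0.4, -1.5], [0.2, -1.4], [-0.1, -1.0], [0.1, -0.3], [0.0, 0.2], [-0.1, 0.1]]
3 [ 6.82838e+02 -3.21000e-01 -9.00000e-02]
[[-3.2, -0.1], [-0.1, -0.2], [-0.1, -0.7], [0.1, -0.8], [-0.2, -0.1], [-0.3, -0.4], [0.4, 0.2], [0.1, 0.0], [-0.8, -1.1], [-0.7, -0.6], [-0.6, -0.6]]
```

```bash
cat >> h.py <<'E'
def tool():
    s=sense();return np.array(s["eef_pos"]),R.from_rotvec(s["ee_rot"]).as_matrix(),s
DK=[682.8,-.3,-.090]
def dock(X,v=None):
    v=DK if v is None else v
    return R.from_rotvec([0,0,v[2]]).apply(X)+[v[0],v[1],0]
def go(target,n=None,yaw=None):
    """print tool-frame delta to world TCP target; yaw: wanted world angle of tool x"""
    t,M,s=tool(); d=M.T@(np.array(target)-t)
    print("tcp",np.round(t,1),"toolx ang",round(np.arctan2(M[1,0],M[0,0]),4),"z",np.round(M[:,2],3),"F",np.round(s["ft_force"],1),"w",round(float(s["width"]),1),"t",round(float(s["t"]),2))
    want=M if yaw is None else np.array([[np.cos(yaw),np.sin(yaw),0],[np.sin(yaw),-np.cos(yaw),0],[0,0,-1]]).T
    want=M if yaw is None else np.column_stack([[np.cos(yaw),np.sin(yaw),0],[np.sin(yaw),-np.cos(yaw),0],[0,0,-1]])
    rv=R.from_matrix(M.T@want).as_rotvec()
    print("delta tool",np.round(d,1),"rot",np.round(rv,4))
E
python3 - <<'E'
from h import *
w=grab_frame("wrist");t,M,s=tool()
C=R.from_rotvec(w["rotation"]).as_matrix()
print("cam in tool pos",M.T@(w["eye"]-t),"axes",np.round(M.T@C,3).tolist())
p=grab_frame("top");q=grab_frame("scene")
T=lambda a:(210+a[0]/3.5-.35,110+a[1]/3.5-.35)
# gate end
for a in [(105,560),(145,556)]: 
    X=onz(p,T(a),72);d=R.from_rotvec([0,0,-DK[2]]).apply(X-[DK[0],DK[1],0]);h=d-[-47,90,0];print("gate end",X,d,"ang",np.arctan2(-h[0],-h[1]),np.hypot(*h[:2]))
print("hinge",dock([-47,90,51]))
# pin
P=lambda a:(90+a[0]/5-.4,210+a[1]/5-.4)
for n,a,z in [("tip",(157,90),50),("collar",(162,233),50),("handle back",(163,352),50)]:
    print(n,onz(p,P(a),z))
for l in ["doser_mid","jar_mid","brush_mid"]:
    print(l,tri([p,q],[spot_in(p,l)[0]["uv"],spot_in(q,l)[0]["uv"]]))
for n,a,z in [("purple",P((545,355)),32),("pc1",P((510,213)),40),("pc2",P((685,395)),40)]: print(n,onz(p,a,z))
# cartridge
r=[x for x in regions_of(p,"cartridge_center") if abs(x["uv"][0]-273)<10 and abs(x["uv"][1]-190)<8]
if r:
    ys,xs=np.nonzero(r[0]["region"]);rect=cv2.minAreaRect(np.c_[xs,ys].astype(np.float32));print(rect)
go(dock([-160,0,300]),yaw=np.pi-.09)
E
```

```text
cam in tool pos [  67.27835343   -0.85180236 -165.49311882] axes [[0.001, -0.968, -0.249], [1.0, 0.0, 0.001], [-0.001, -0.249, 0.968]]
gate end [447.7595522   79.08645111  72.        ] [-241.22431541   57.94005849   72.        ] ang 1.4072049032439147 196.85254518176257
gate end [449.71962304  54.98741904  72.        ] [-237.10619145   34.11472996   72.        ] ang 1.2848819784677388 198.15026478961124
hinge [644.07929098  93.56003778  51.        ]
tip [541.81809528 335.41334064  50.        ]
collar [480.2525478  332.79198028  50.        ]
handle back [429.48333719 331.97902829  50.        ]
doser_mid [707.46475076 325.54717189  73.06037499]
jar_mid [ 466.90609296 -324.5209876    32.68042759]
brush_mid [ 680.78576299 -345.72589765    1.29468258]
purple [424.2437319 171.1321292  32.       ]
pc1 [486.18928659 184.9012308   40.        ]
pc2 [406.42975499 109.65083309  40.        ]
tcp [138.6 532.2 218.7] toolx ang 2.8868 z [ 0. -0. -1.] F [ 0.6  0.3 -0.6] w 92.8 t 2.05
delta tool [-503.  -404.4  -81.3] rot [-0.      0.     -0.1648]
```

send_rows(deltas=[1,0,0,0,0,0,-0.165,1,-38,-34,1,0,0,0,1,-40,-34,1,0,0,0,1,-40,-34,1,0,0,0,1,-40,-34,1,0,0,0,1,-40,-34,1,0,0,0,1,-40,-34,1,0,0,0,1,-40,-34,1,0,0,0])

```text
t: 3.05
eef_pos: [395.3, 269.0, 211.9]
ee_rot: [0.141, 3.138, 0.001]
ft_force: [0.3, 1.1, 0.8]
width: 93.1
```

```bash
python3 - <<'E'
from h import *
go(dock([-40,0,200]),yaw=np.pi-.09)
E
```

```text
tcp [395.3 269.  211.9] toolx ang 3.0518 z [ 0.001  0.    -1.   ] F [0.3 1.1 0.8] w 93.1 t 3.05
delta tool [-270.5 -242.4   11.9] rot [0.0004 0.0006 0.0002]
```

send_rows(deltas=[0,-40,-35,1.5,0,0,0,0,-40,-35,1.5,0,0,0,0,-40,-35,1.5,0,0,0,0,-40,-35,1.5,0,0,0,0,-40,-35,2,0,0,0,0,-40,-35,2,0,0,0,0,-20,-20,2,0,0,0])

```text
t: 3.92
eef_pos: [634.1, 15.4, 199.1]
ee_rot: [0.144, 3.138, -0.001]
ft_force: [-0.6, -0.1, 0.2]
width: 46.5
```

```bash
python3 - <<'E'
from h import *
w=grab_frame("wrist");save(w,"w1.png",None,1.4)
go(dock([-40,0,200]),yaw=np.pi-.09)
print([proj(w,dock(X)).round(0).tolist() for X in [(0,64,26),(0,-64,26),(-47,90,82),(-25,-90,72),(-60,0,42)]])
print([(np.round(r["uv"]).tolist(),round(r["score"],2)) for r in spot_in(w,"cartridge_center")])
E
```

```text
tcp [635.5  13.  198.6] toolx ang 3.0486 z [ 0.001 -0.002 -1.   ] F [ 1.  -3.  -0.1] w 46.7 t 3.98
delta tool [-8.4 -9.  -1.4] rot [-0.0018  0.0011 -0.003 ]
[[329.0, 232.0], [218.0, 232.0], [367.0, 204.0], [181.0, 224.0], [272.0, 183.0]]
[([36.0, 340.0], 0.75), ([275.0, 174.0], 0.73), ([288.0, 149.0], 0.72), ([447.0, 8.0], 0.55), ([28.0, 221.0], 0.48)]
```

View pics/w1.png

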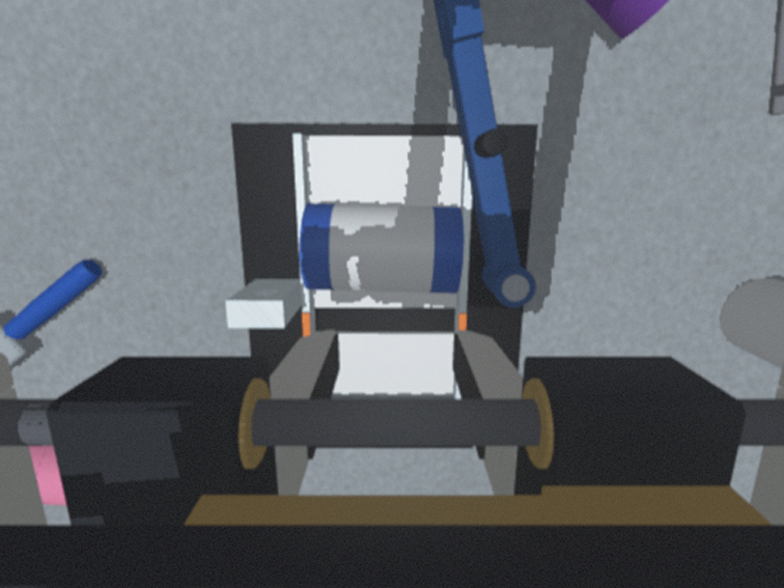

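```bash
cat > fit2.py <<'E'
from h import *
from scipy.optimize import least_squares
w=grab_frame("wrist");save(w,"w2.png",(150,80,400,260),3.2)
W=lambda a:(a[0]/1.4-.15,a[1]/1.4-.15)
pts=[((306,324),(0,-64,26)),((515,288),(-47,90,82)),((298,134),(-150,-64,26)),((465,136),(-150,64,26)),((258,314),(-25,-90,72))]
f=lambda v:np.ravel([proj(w,dock(X,v))-W(a) for a,X in pts])
# w1 was taken at slightly different instant; pose settled by <2mm
s=least_squares(f,DK,loss='soft_l1');print(s.x.round(3),np.round(f(s.x),1).reshape(-1,2).tolist())
go([0,0,0])
E
python3 fit2.py
```

```text
[ 6.83613e+02 -1.08000e-01 -9.70000e-02] [[0.1, 1.8], [0.7, 0.6], [-1.0, -0.5], [4.0, -1.3], [-2.5, 0.3]]
tcp [632.8  16.7 198.8] toolx ang 3.0496 z [-0.001  0.    -1.   ] F [-0.6 -0.8  0.8] w 46.6 t 4.08
delta tool [628.3 -74.8 199.6] rot [0. 0. 0.]
```

View pics/w2.png

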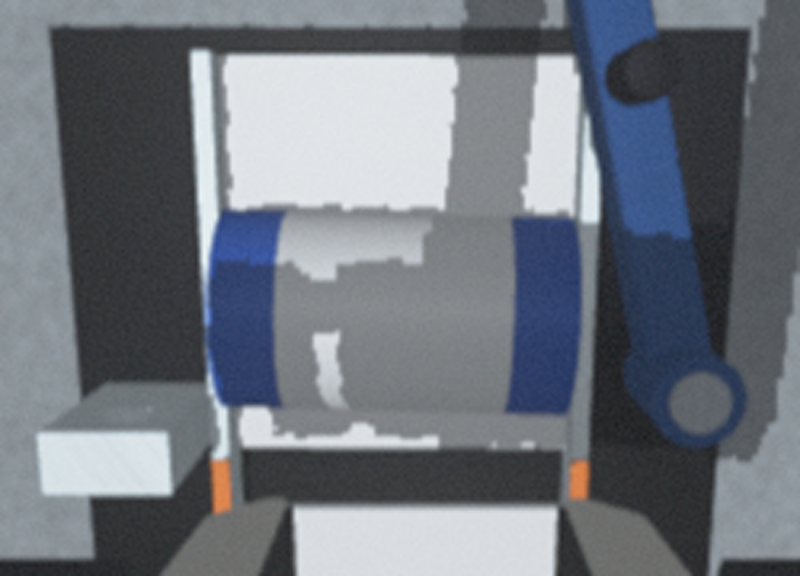

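```bash
cat > fit3.py <<'E'
from h import *
from scipy.optimize import least_squares
w=grab_frame("wrist");save(w,"w3.png",(150,80,400,260),3.2)
W=lambda a:(150+a[0]/3.2-.35,80+a[1]/3.2-.35)
pts=[((220,460),(-12,-64,26)),((221,513),(12,-64,26)),((579,460),(-12,64,26)),((706,403),(-47,90,82)),((201,50),(-150,-64,26)),((38,432),(-35,-110,72)),((171,432),(-35,-70,72)),((172,494),(-15,-70,72)),((43,496),(-15,-110,72))]
f=lambda v:np.ravel([proj(w,dock(X,v))-W(a) for a,X in pts])
s=least_squares(f,DK,loss='soft_l1');print(s.x.round(3),np.round(f(s.x),1).reshape(-1,2).tolist())
print(w["eye"],w["rotation"])
v=s.x
def inv(X): return R.from_rotvec([0,0,-v[2]]).apply(X-np.array([v[0],v[1],0]))
# cartridge silhouettes at mid and ends
for a,z in [((395,215),42),((395,408),42),((212,300),50),((577,310),50),((250,210),42),((545,217),42),((250,405),42),((545,413),42)]: print(a,inv(onz(w,W(a),z)).round(1))
for a in [(640,78)]: d=inv(onz(w,W(a),94))-[-47,90,0];print("knob",d, np.arctan2(-d[0],-d[1]),np.hypot(*d[:2]))
go([0,0,0])
E
python3 fit3.py
```

```text
[ 6.82332e+02  2.75900e+00 -9.40000e-02] [[0.4, -0.3], [1.1, 2.9], [0.4, 0.0], [-0.9, 0.2], [-0.0, -0.2], [-0.2, -0.1], [-0.8, 0.0], [0.1, 0.0], [0.2, -0.7]]
[565.71347676  21.85059143 364.38604573] [2.17643957 1.98621422 0.25109605]
(395, 215) [-98.7  -1.3  42. ]
(395, 408) [-35.1  -1.5  42. ]
(212, 300) [-72.4 -59.3  50. ]
(577, 310) [-69.6  56.9  50. ]
(250, 210) [-100.2  -47.5   42. ]
(545, 217) [-98.2  46.7  42. ]
(250, 405) [-36.  -50.1  42. ]
(545, 413) [-33.5  48.8  42. ]
knob [-89.93091692 -26.1222747   94.        ] 1.2881049968814133 93.64797409966624
tcp [632.2  17.8 199.2] toolx ang 3.0508 z [-0.001  0.001 -1.   ] F [0.  0.6 0.9] w 46.5 t 4.12
delta tool [627.7 -75.1 199.9] rot [0. 0. 0.]
```

View pics/w3.png

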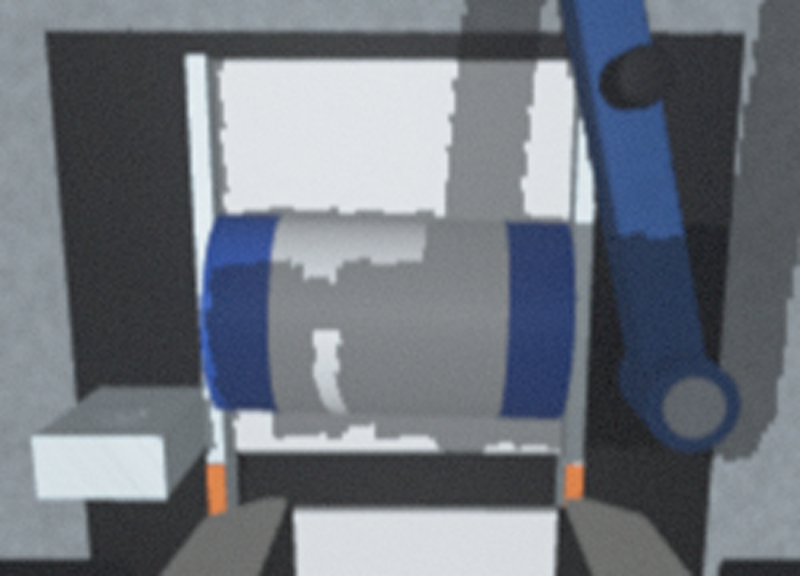

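send_rows(deltas=[0,0,0,0,0,0,0,0,0,0,0,0,0,0])

```text
t: 4.38
eef_pos: [632.0, 19.0, 200.1]
ee_rot: [0.139, 3.138, 0.0]
ft_force: [0.0, -1.2, -0.7]
width: 46.6
```

```bash
sed 's/w3.png/w4.png/' fit3.py > fit4.py; python3 fit4.py; python3 -c "
from h import *
go([0,0,0])"
```

```text
[ 6.82067e+02  4.91400e+00 -9.10000e-02] [[0.4, -0.4], [1.1, 2.7], [-0.0, -0.1], [-1.7, 0.2], [-0.0, 0.2], [0.1, -0.1], [-0.8, -0.0], [0.2, -0.1], [0.4, -0.9]]
[564.62025046  23.96577625 365.58374262] [2.17208738 1.98945046 0.25299348]
(395, 215) [-98.9  -1.   42. ]
(395, 408) [-35.1  -1.3  42. ]
(212, 300) [-72.6 -59.3  50. ]
(577, 310) [-69.7  57.4  50. ]
(250, 210) [-100.4  -47.4   42. ]
(545, 217) [-98.5  47.1  42. ]
(250, 405) [-35.9 -50.   42. ]
(545, 413) [-33.5  49.3  42. ]
knob [-90.39347043 -25.60105461  94.        ] 1.294806107072089 93.94888766666975
tcp [632.1  18.9 200.1] toolx ang 3.0531 z [ 0.001  0.    -1.   ] F [ 0.1 -0.1 -1.1] w 46.5 t 4.42
delta tool [628.  -74.7 199.8] rot [0. 0. 0.]
tcp [632.1  18.9 200.1] toolx ang 3.0531 z [ 0.001  0.    -1.   ] F [ 0.1 -0.1 -1.1] w 46.5 t 4.42
delta tool [628.  -74.7 199.8] rot [0. 0. 0.]
```

View pics/w4.png

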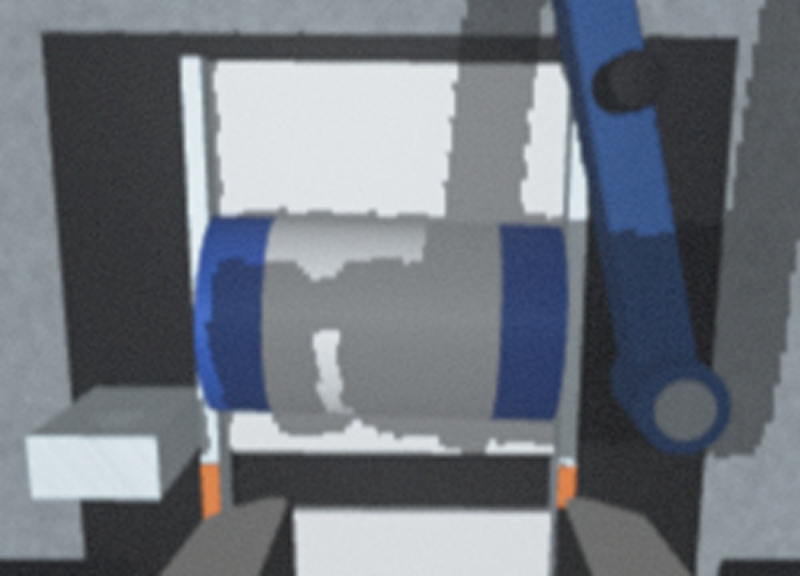

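```bash
python3 - <<'E'
s=open('fit3.py').read().replace('w3.png','w5.png')
a=s.index('pts=');b=s.index('\n',a)
s=s[:a]+"pts=[((210,463),(-12,-64,26)),((567,465),(-12,64,26)),((686,410),(-47,90,82)),((191,57),(-150,-64,26)),((26,436),(-35,-110,72)),((160,436),(-35,-70,72)),((160,498),(-15,-70,72)),((31,499),(-15,-110,72))]"+s[b:]
a=s.index('for a,z in');b=s.index(': print',a)
s=s[:a]+"for a,z in [((390,218),42),((390,415),42),((240,218),42),((530,224),42),((240,410),42),((530,419),42),((197,310),45),((568,320),45)]"+s[b:]
s=s.replace('(640,78)','(632,82)')
open('fit5.py','w').write(s)
E
python3 fit5.py
```

```text
[ 6.83655e+02  6.16000e-01 -9.40000e-02] [[0.1, 0.0], [0.2, 0.0], [0.3, 0.2], [-0.3, -0.3], [0.0, 0.1], [-1.2, 0.3], [0.0, 0.1], [0.3, -0.4]]
[564.70458273  23.86172298 365.58312348] [2.17208022 1.98928005 0.25301119]
(390, 218) [-99.8   1.1  42. ]
(390, 415) [-34.5   0.9  42. ]
(240, 218) [-99.5 -47.   42. ]
(530, 224) [-98.2  46.   42. ]
(240, 410) [-35.9 -49.6  42. ]
(530, 419) [-33.4  48.2  42. ]
(197, 310) [-70.2 -61.6  45. ]
(568, 320) [-67.7  59.1  45. ]
knob [-91.45675077 -24.05304836  94.        ] 1.3136210743983503 94.56683560660078
tcp [632.2  18.7 200.1] toolx ang 3.0529 z [ 0. -0. -1.] F [-0.2  0.4  0.1] w 46.5 t 4.47
delta tool [628.1 -74.6 199.8] rot [0. 0. 0.]
```

send_rows(deltas=[0,40,-7,0,0,0,0.005,0,42,-7,10,0,0,0,0,0,0,40,0,0,0,0,0,0,45,0,0,0,0,0,0,40,0,0,0,0,0,0,35,0,0,0,0,0,0,0,0,0,0,0,0,0,0,0,0,0])

```text
t: 5.48
eef_pos: [550.4, 11.6, 31.0]
ee_rot: [0.148, 3.136, -0.0]
ft_force: [-0.7, -0.4, 0.0]
width: 46.7
```

```bash
sed -i 's/^DK=.*/DK=[683.4,.3,-.094]/' h.py; cat >> h.py <<'E'
def indock(X): return R.from_rotvec([0,0,-DK[2]]).apply(np.array(X)-[DK[0],DK[1],0])
E
python3 - <<'E'
from h import *
t,M,s=tool();print("dock tcp",indock(t).round(1))
go(dock([-135,0,26]),yaw=np.pi-.094)
w=grab_frame("wrist");save(w,"w6.png",(100,60,450,320),2.2)
q=grab_frame("scene");save(q,"s6.png",(200,80,400,300),2.7)
E
```

```text
dock tcp [-133.4   -1.3   31. ]
tcp [550.4  11.6  31. ] toolx ang 3.0472 z [ 0.002 -0.    -1.   ] F [-0.7 -0.4  0. ] w 46.7 t 5.47
delta tool [1.6 1.3 5. ] rot [-0.0002  0.0018 -0.0004]
```

View pics/w6.png

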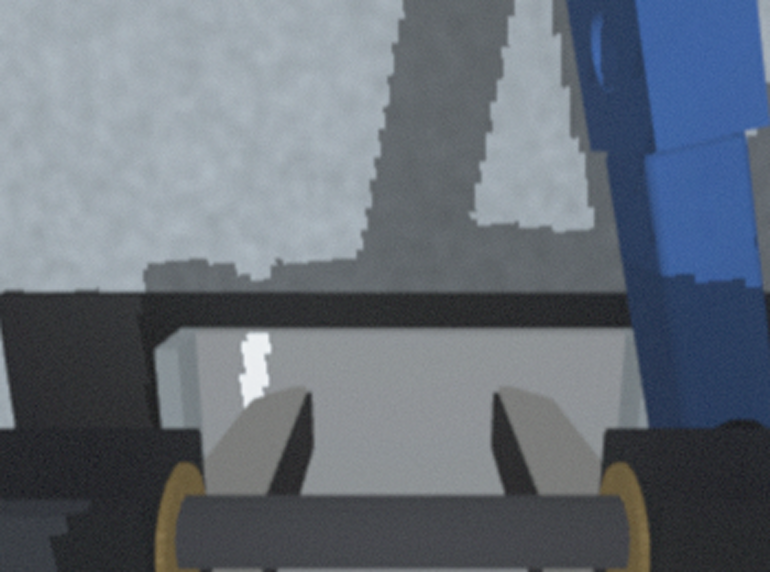

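View pics/s6.png

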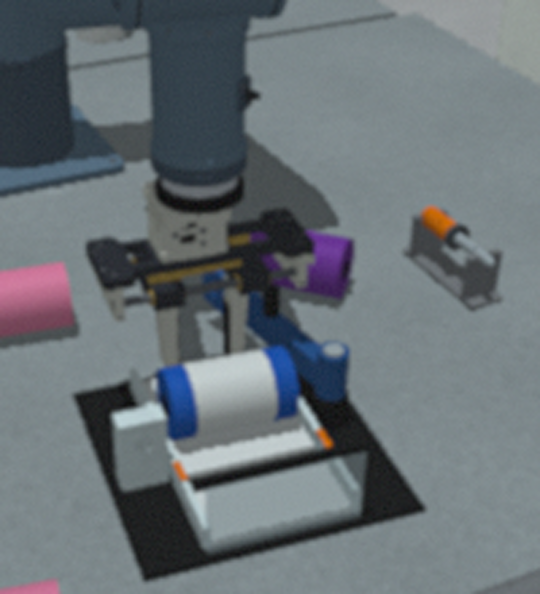

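send_rows(deltas=[0,-6,1,0.5,0,0,0,0,-6,0,0,0,0,0,0,-5,0,0,0,0,0,0,-4,0,0,0,0,0,0,-4,0,0,0,0,0,0,-4,0,0,0,0,0,0,-4,0,0,0,0,0,0,-4,0,0,0,0,0])

```text
t: 6.58
eef_pos: [586.7, 9.0, 29.1]
ee_rot: [-0.149, -3.138, -0.0]
ft_force: [0.1, -0.5, -0.2]
width: 46.7
```

```bash
cat > look.py <<'E'
import sys
from h import *
t,M,s=tool();print("dock tcp",indock(t).round(1),"F",np.round(s["ft_force"],1),s["t"],s["width"])
p=grab_frame("top");save(p,sys.argv[1]+"t.png",(200,110,350,280),3.5)
q=grab_frame("scene");save(q,sys.argv[1]+"s.png",(220,150,400,300),3.5)
cv2.imwrite("pics/"+sys.argv[1]+".png",np.hstack([cv2.resize(p["pixels"][120:280,210:340],None,fx=3,fy=3,interpolation=2),cv2.resize(q["pixels"][150:310,220:360],None,fx=2.8,fy=3,interpolation=2)]))
E
python3 look.py a1
```

```text
dock tcp [-97.1  -0.4  29.1] F [ 0.1 -0.5 -0.2] 6.575 46.73748826370192
```

View pics/a1.png

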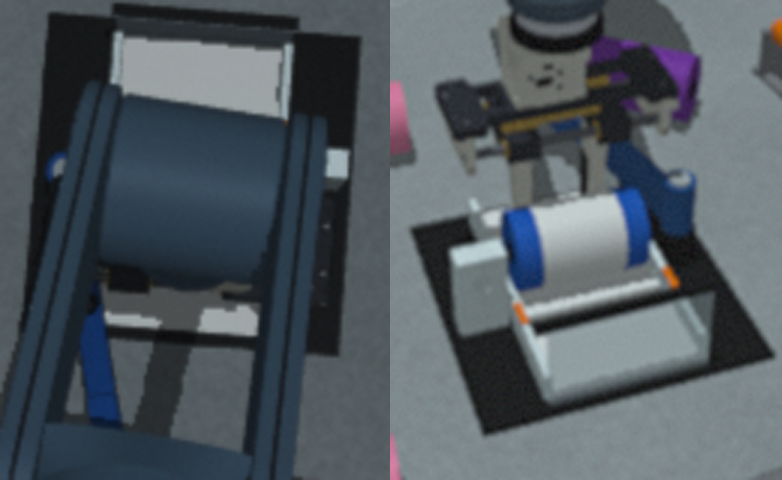

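send_rows(deltas=[0,-4,0,0,0,0,0,0,-4,0,0,0,0,0,0,-4,0,0,0,0,0,0,-4,0,0,0,0,0,0,-4,0,0,0,0,0,0,-4,0,0,0,0,0])

```text
t: 7.42
eef_pos: [610.6, 6.7, 29.1]
ee_rot: [-0.149, -3.138, -0.0]
ft_force: [-0.8, 0.7, -0.2]
width: 47.0
```

```bash
python3 look.py a2
```

```text
dock tcp [-73.1  -0.5  29.1] F [-0.8  0.7 -0.2] 7.425 47.017984987464494
```

View pics/a2.png

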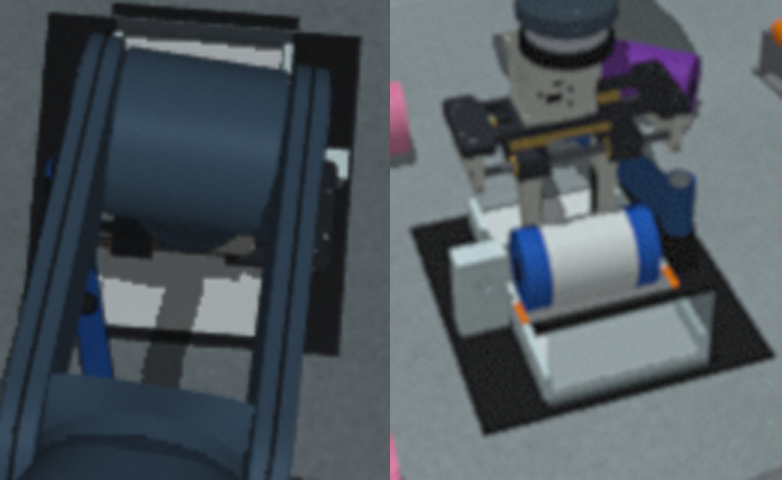

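```bash
python3 - <<'E'
from h import *
q=grab_frame("scene")
for c in range(-45,5,5):
    a=proj(q,dock([c,-55,42]));print(c,((a[0]-220)*2.8+390).round(),((a[1]-150)*3).round())
E
```

```text
-45 513.0 255.0
-40 515.0 259.0
-35 517.0 263.0
-30 518.0 267.0
-25 520.0 271.0
-20 522.0 275.0
-15 524.0 279.0
-10 526.0 283.0
-5 528.0 288.0
0 530.0 292.0
```

View pics/a2s.png

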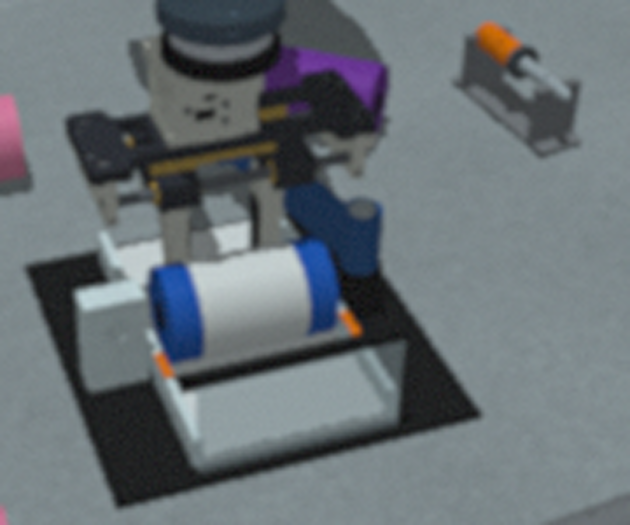

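send_rows(deltas=[0,-3.5,0,0,0,0,0,0,-3.5,0,0,0,0,0,0,-3.5,0,0,0,0,0,0,-3.5,0,0,0,0,0,0,-3,0,0,0,0,0,0,-3,0,0,0,0,0,0,0,0,0,0,0,0])

```text
t: 8.45
eef_pos: [630.6, 4.8, 29.1]
ee_rot: [0.149, 3.138, -0.0]
ft_force: [0.2, 0.3, -1.1]
width: 46.7
```

```bash
python3 look.py a3
```

```text
dock tcp [-53.   -0.5  29.1] F [ 0.2  0.3 -1.1] 8.45 46.67744687811947
```

View pics/a3s.png

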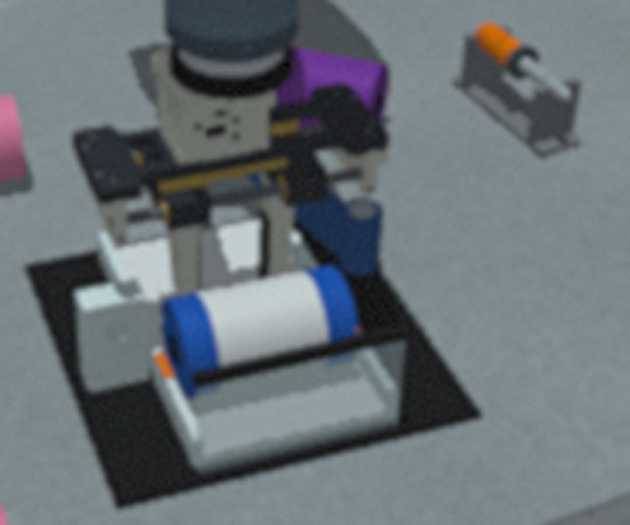

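send_rows(deltas=[0,20,0,0,0,0,0,-1,20,0,-50,0,0,0,-1,22,10,-50,0,0,0,-1,35,45,0,0,0,0,-1,35,45,0,0,0,0,-1,0,0,0,0,0,0])

```text
t: 9.3
eef_pos: [505.6, 119.7, 129.5]
ee_rot: [-0.142, -3.137, -0.001]
ft_force: [-0.2, 0.0, -0.1]
width: 2.1
```

```bash
python3 look.py b1; python3 - <<'E'
from h import *
go(dock([-185,100,42]),yaw=np.pi-.094)
w=grab_frame("wrist");save(w,"b1w.png")
E
```

```text
dock tcp [-188.2  102.2  129.5] F [-0.2  0.  -0.1] 9.3 2.0711821424189076
tcp [508.4 117.2 129.5] toolx ang 3.0485 z [ 0.001 -0.    -1.   ] F [0.8 0.4 0.4] w 0.5 t 9.4
delta tool [-0.1  0.1 87.5] rot [-0.0003  0.0011  0.0009]
```

View pics/b1.png

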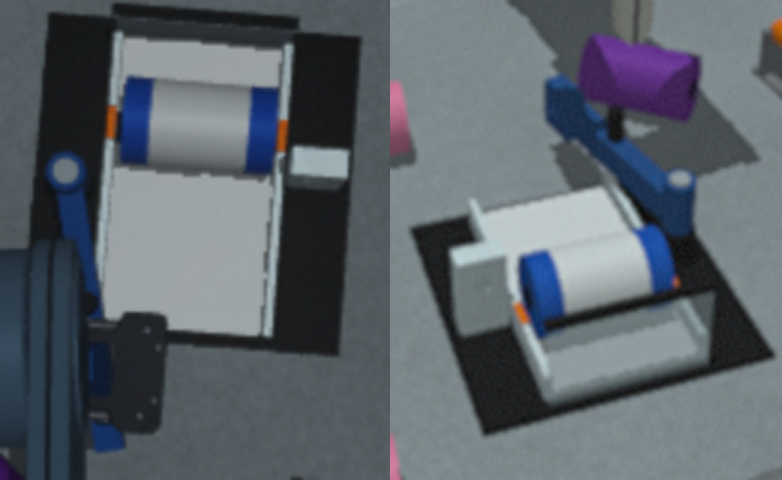

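View pics/b1w.png

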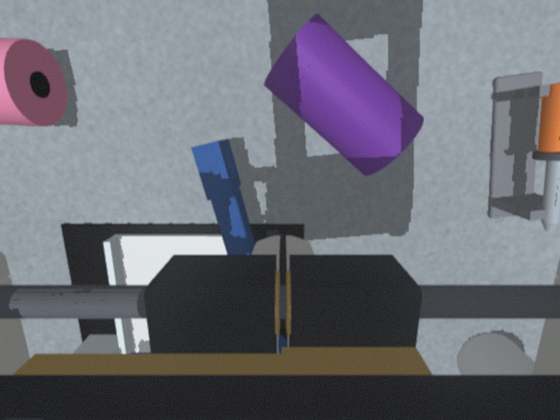

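send_rows(deltas=[-1,0,0,45,0,0,0,-1,0,0,43,0,0,0,-1,0,0,0,0,0,0])

```text
t: 9.82
eef_pos: [506.3, 115.6, 38.3]
ee_rot: [-0.151, -3.131, 0.001]
ft_force: [-0.4, 0.2, 0.1]
width: 0.4
```

```bash
python3 - <<'E'
from h import *
go(dock([-185,100,42]),yaw=np.pi-.094)
t,M,s=tool();prev=indock(t)
for a in np.r_[1.25,np.arange(1.15,-.01,-.1),0]:
    d=np.array([-np.sin(a),-np.cos(a)]);n=np.array([-np.cos(a),np.sin(a)])
    c=np.array([-47,90])+128*d+n*(10+9.5*abs(np.cos(a))+17.5*abs(np.sin(a)))
    print(round(a,2),c.round(1),"tool",[round(-(c[0]-prev[0]),1),round(c[1]-prev[1],1)]);prev=c
w=grab_frame("wrist");save(w,"b2w.png",(100,60,450,320),2.2)
E
```

```text
tcp [506.3 115.6  38.3] toolx ang 3.0449 z [-0.007 -0.    -1.   ] F [-0.4  0.2  0.1] w 0.4 t 9.82
delta tool [-2.1  1.9 -3.7] rot [-0.001  -0.007  -0.0026]
1.25 [-177.8   77.7] tool [np.float64(-9.3), np.float64(-20.4)]
1.15 [-176.   65.] tool [np.float64(-1.8), np.float64(-12.8)]
1.05 [-172.9   52.3] tool [np.float64(-3.1), np.float64(-12.7)]
0.95 [-168.4   39.8] tool [np.float64(-4.5), np.float64(-12.5)]
0.85 [-162.6   27.6] tool [np.float64(-5.8), np.float64(-12.1)]
0.75 [-155.4   16. ] tool [np.float64(-7.2), np.float64(-11.6)]
0.65 [-146.9    5.1] tool [np.float64(-8.5), np.float64(-10.9)]
0.55 [-137.1   -4.9] tool [np.float64(-9.7), np.float64(-10.0)]
0.45 [-126.2  -13.9] tool [np.float64(-10.9), np.float64(-9.0)]
0.35 [-114.3  -21.7] tool [np.float64(-11.9), np.float64(-7.8)]
0.25 [-101.5  -28.2] tool [np.float64(-12.8), np.float64(-6.5)]
0.15 [-87.9 -33.3] tool [np.float64(-13.6), np.float64(-5.1)]
0.05 [-73.7 -36.8] tool [np.float64(-14.2), np.float64(-3.5)]
0.0 [-66.5 -38. ] tool [np.float64(-7.2), np.float64(-1.2)]
```

View pics/b2w.png

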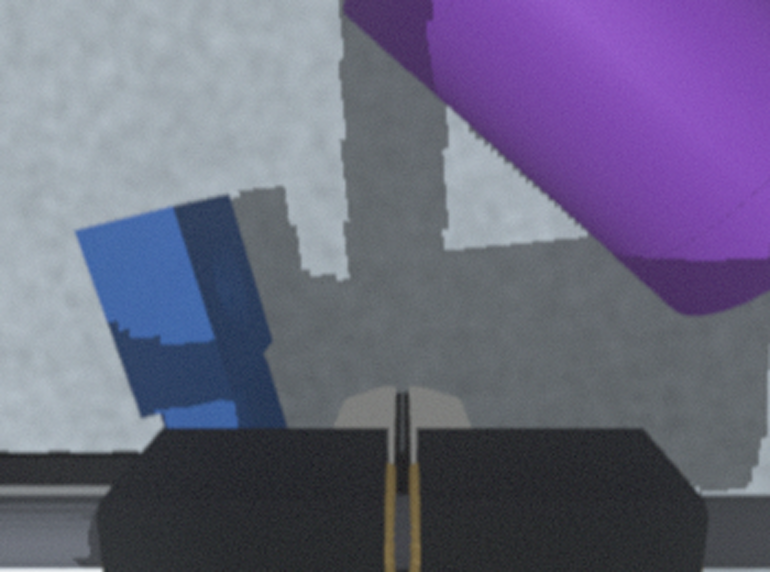

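send_rows(deltas=[-1,-9,-20,-2,0,0,0,-1,-2,-13,0,0,0,0,-1,-3,-13,0,0,0,0,-1,-4.5,-12.5,0,0,0,0,-1,-6,-12,0,0,0,0,-1,-7,-11.5,0,0,0,0,-1,-8.5,-11,0,0,0,0])

```text
t: 10.75
eef_pos: [539.6, 19.8, 43.0]
ee_rot: [-0.149, -3.138, -0.0]
ft_force: [0.3, 0.8, -0.4]
width: 0.2
```

```bash
python3 look.py b3
```

```text
dock tcp [-145.     5.9   43. ] F [ 0.3  0.8 -0.4] 10.75 0.2265322037876473
```

View pics/b3.png

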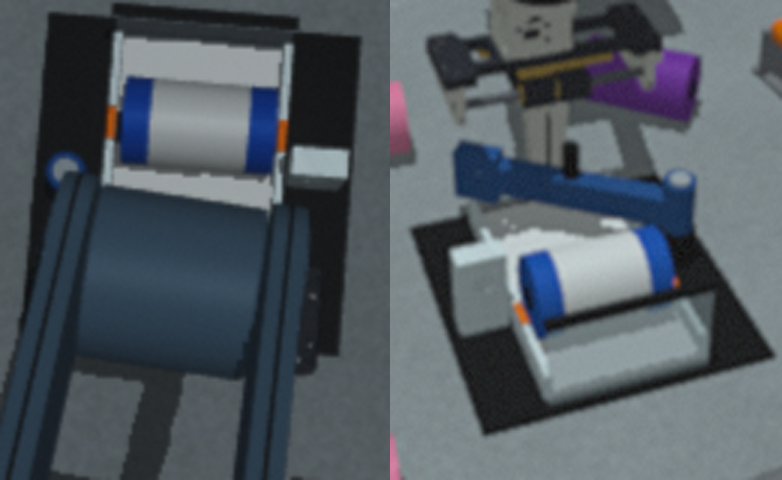

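Swinging well; the cartridge is still in the groove. Continue.

send_rows(deltas=[-1,-8,-11,0,0,0,0,-1,-11,-9,0,0,0,0,-1,-12,-8,0,0,0,0,-1,-13,-6.5,0,0,0,0,-1,-13.5,-5,0,0,0,0,-1,-10,-3,0,0,0,0,-1,-4,0,0,0,0,0,-1,0,0,0,0,0,0])

```text
t: 11.85
eef_pos: [606.9, -28.6, 43.1]
ee_rot: [0.149, 3.138, -0.0]
ft_force: [-0.0, -0.2, 0.5]
width: 0.3
```

```bash
python3 look.py b4
```

```text
dock tcp [-73.5 -35.9  43.1] F [-0.  -0.2  0.5] 11.85 0.33207708655495827
```

View pics/b4.png

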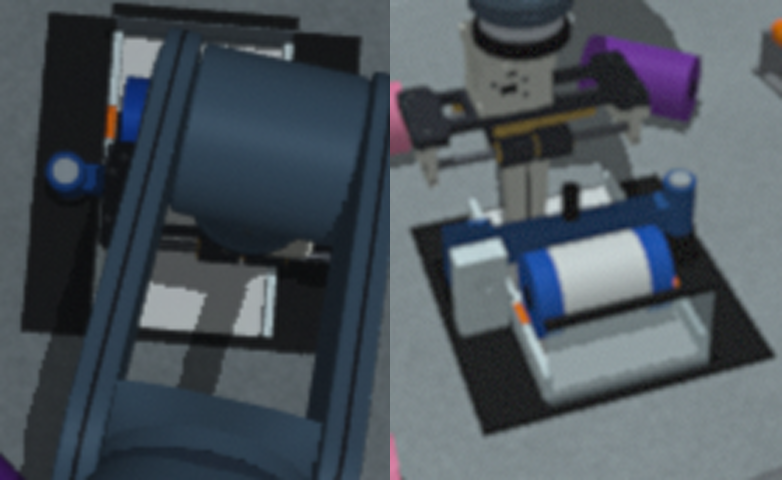

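Nearly shut; push in small rows until a contact force appears.

send_rows(deltas=[-1,-3,0,0,0,0,0,-1,-3,0,0,0,0,0,-1,-1,0,0,0,0,0])

```text
t: 12.32
eef_pos: [613.1, -29.2, 43.1]
ee_rot: [-0.149, -3.137, 0.0]
ft_force: [-3.0, -0.1, 2.8]
width: 0.5
```

```bash
python3 look.py b5
```

```text
dock tcp [-67.2 -36.   43.1] F [-3.  -0.1  2.8] 12.325 0.46930581740611094
```

View pics/b5s.png

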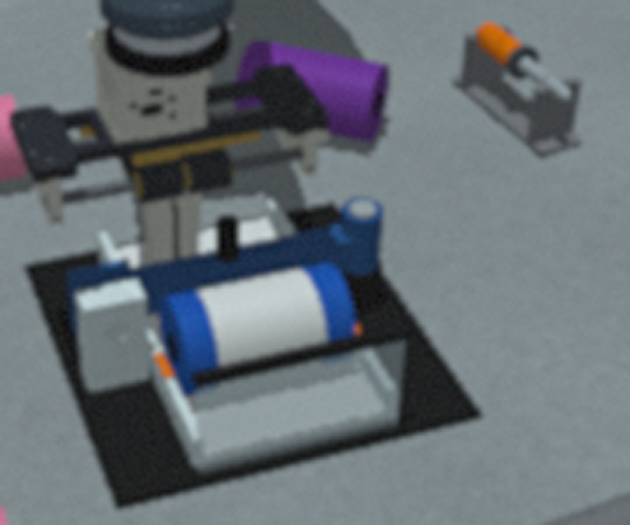

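send_rows(deltas=[-1,-1.5,0,0,0,0,0,-1,0,0,0,0,0,0])

```text
t: 12.68
eef_pos: [613.1, -29.2, 43.1]
ee_rot: [-0.148, -3.134, -0.0]
ft_force: [-8.1, -0.5, 5.4]
width: 0.4
```

send_rows(deltas=[-1,15,0,0,0,0,0,-1,13,0,-40,0,0,0,1,0,0,-55,0,0,0,1,10,40,-50,0,0,0,1,22,55,-12,0,0,0,1,22,55,0,0,0,0,1,22,55,0,0,0,0,1,22,55,0,0,0,0])

```text
t: 13.68
eef_pos: [514.2, 242.0, 198.8]
ee_rot: [0.149, 3.136, 0.002]
ft_force: [-0.1, 0.2, -0.1]
width: 55.9
```

send_rows(deltas=[1,15,50,0,0,0,0,1,12,35,0,0,0,0,1,0,0,0,0,0,-0.124,1,0,0,0,0,0,0,1,0,0,0,0,0,0])

```text
t: 14.3
eef_pos: [495.8, 326.9, 198.4]
ee_rot: [-0.042, 3.141, 0.0]
ft_force: [0.2, 0.1, 0.7]
width: 92.8
```

```bash
python3 look.py c1; python3 - <<'E'
from h import *
go([490,332,200],yaw=np.pi+.03)
w=grab_frame("wrist");save(w,"c1w.png",None,1.4)
E
```

```text
dock tcp [-217.4  307.6  198.4] F [0.2 0.1 0.7] 14.3 92.82337130257135
tcp [495.8 326.7 198.4] toolx ang -3.1148 z [ 0.  0. -1.] F [ 0.   0.1 -0.4] w 92.7 t 14.4
delta tool [ 5.7  5.5 -1.6] rot [ 0.0002  0.0002 -0.0032]
```

View pics/c1w.png

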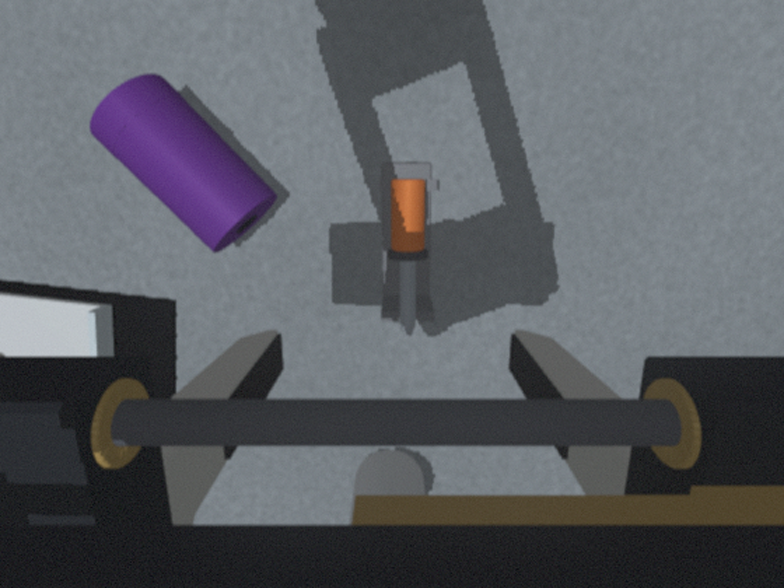

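View pics/c1.png

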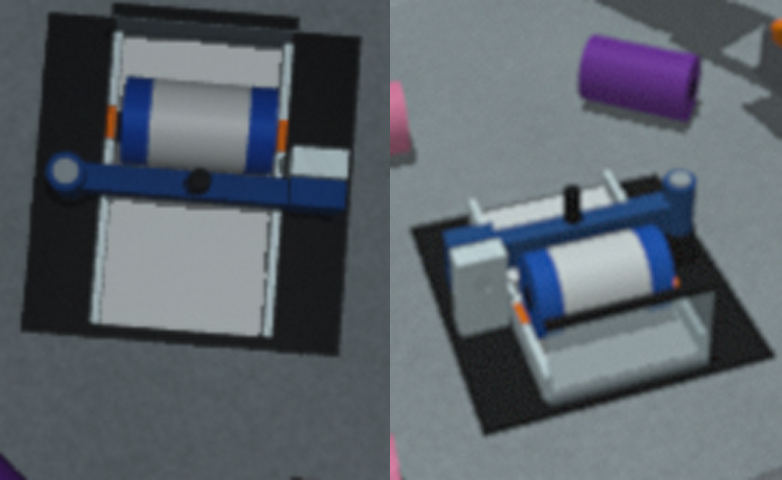

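```bash
python3 - <<'E'
from h import *
w=grab_frame("wrist");save(w,"c2w.png",(240,90,340,250),4)
p=grab_frame("top");save(p,"c2t.png",(90,210,150,310),5)
go([490,332,200],yaw=np.pi+.03)
W=lambda a:(a[0]/1.4-.15,a[1]/1.4-.15)
for n,a,z in [("back",(408,180),62),("collar",(407,252),50),("tip",(409,330),50)]: print(n,onz(w,W(a),z).round(1))
E
```

```text
tcp [495.8 326.7 198.4] toolx ang -3.1139 z [ 0.  0. -1.] F [ 0.1  0.7 -1.3] w 92.9 t 14.55
delta tool [ 5.7  5.5 -1.6] rot [ 0.0001  0.0002 -0.0023]
back [429.3 332.2  62. ]
collar [480.3 333.6  50. ]
tip [540.5 337.2  50. ]
```

View pics/c2w.png

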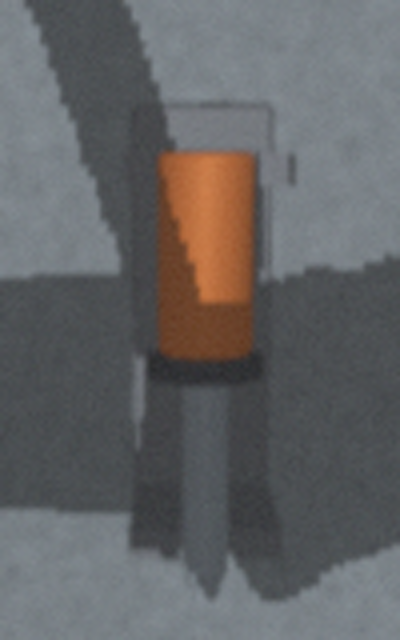

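View pics/c2t.png

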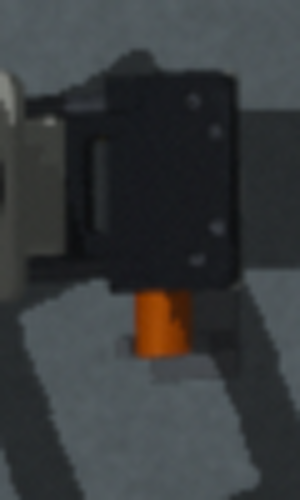

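```bash
python3 - <<'E'
from h import *
w=grab_frame("wrist");p=grab_frame("top")
P=lambda a:(90+a[0]/5-.4,210+a[1]/5-.4)
W=lambda a:(240+a[0]/4-.38,90+a[1]/4-.38)
L=[("tip",(211,596),(157,88)),("collar",(206,367),(161,232)),("back",(206,152),(162,356))]
for n,a,b in L:print(n,tri([w,p],[W(a),P(b)]).round(1))
a=onz(w,W((160,152)),53)+onz(w,W((255,152)),53);print(a/2)
h=[onz(w,W((160,250)),52),onz(w,W((252,250)),52)];print("handle mid",h,np.linalg.norm(h[0]-h[1]))
for c in [(206,352),(206,383),(205,383)]: print(onz(w,W(c),50))
E
```

```text
tip [543.5 336.9  48.5]
collar [481.3 333.9  49.3]
back [428.2 332.3  50.7]
[428.52659066 332.6395506   53.        ]
handle mid [array([452.41555602, 321.72349376,  52.        ]), array([451.76692502, 344.55078551,  52.        ])] 22.836505222617962
[477.91555721 334.10630724  50.        ]
[485.92915591 334.39005734  50.        ]
[485.93643067 334.13357351  50.        ]
```

send_rows(deltas=[1,22,4,20,0,0,-0.0125,1,20,3.5,35,0,0,0,1,0,0,40,0,0,0,1,0,0,30,0,0,0,1,0,0,0,0,0,0])

```text
t: 15.28
eef_pos: [451.5, 332.2, 71.3]
ee_rot: [0.065, -3.136, 0.003]
ft_force: [-0.3, 0.0, -0.2]
width: 93.3
```

```bash
python3 - <<'E'
from h import *
go([453.5,333,32],yaw=np.pi+.04)
w=grab_frame("wrist");save(w,"c3w.png",(140,90,440,380),2)
E
```

```text
tcp [451.5 332.2  71.3] toolx ang -3.1002 z [-0.005 -0.002 -1.   ] F [-0.3  0.  -0.2] w 93.3 t 15.28
delta tool [-2.2  0.8 39.3] rot [-0.002  -0.0048  0.0014]
```

View pics/c3w.png

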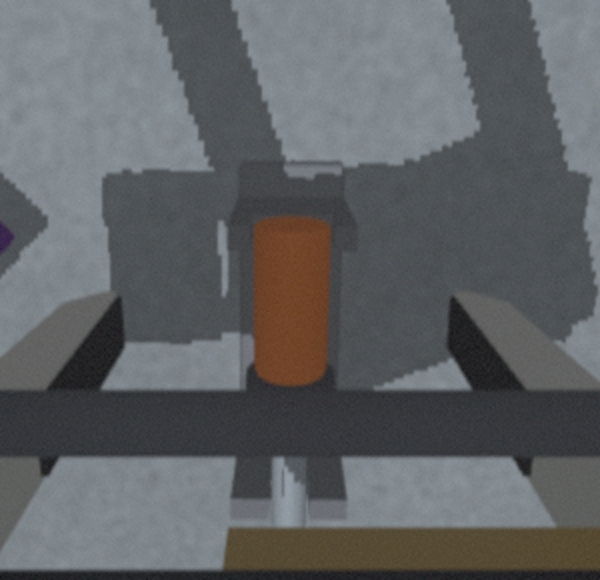

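send_rows(deltas=[1,-1,0.5,20,0,0,0,1,-0.5,0.5,19,0,0,0,1,0,0,0,0,0,0])

```text
t: 15.7
eef_pos: [455.0, 334.2, 34.9]
ee_rot: [0.065, -3.141, -0.0]
ft_force: [0.1, -0.3, 0.9]
width: 92.9
```

```bash
python3 - <<'E'
from h import *
go([453.5,333,32],yaw=np.pi+.04)
E
```

```text
tcp [455.  334.2  34.9] toolx ang -3.1002 z [-0.  0. -1.] F [ 0.1 -0.3  0.9] w 92.9 t 15.7
delta tool [ 1.6 -1.2  2.9] rot [ 0.     -0.      0.0014]
```

send_rows(deltas=[1,1,-1,2,0,0,0,-1,0,0,0,0,0,0,-1,0,0,0,0,0,0,-1,0,0,0,0,0,0,-1,0,0,0,0,0,0,-1,0,0,0,0,0,0])

```text
t: 16.45
eef_pos: [453.7, 333.2, 32.3]
ee_rot: [0.066, -3.141, 0.0]
ft_force: [0.3, 0.3, 0.3]
width: 47.2
```

```bash
python3 - <<'E'
from h import *
go([453.5,333,32],yaw=np.pi+.04)
q=grab_frame("scene");save(q,"c4s.png",(280,80,440,220),4)
E
```

```text
tcp [453.7 333.2  32.3] toolx ang -3.0998 z [-0. -0. -1.] F [0.3 0.3 0.3] w 47.2 t 16.45
delta tool [ 0.3 -0.1  0.3] rot [-0.     -0.0001  0.0017]
```

View pics/c4s.png

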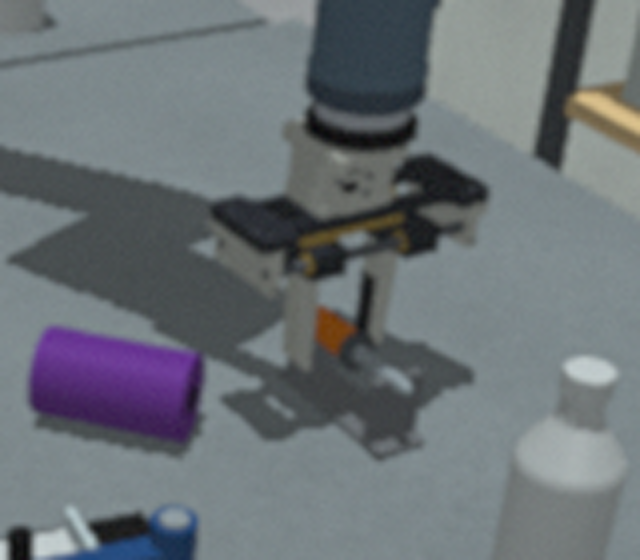

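send_rows(deltas=[-1,0,0,0,0,0,0,-1,0,0,0,0,0,0,-1,0,0,0,0,0,0,-1,0,0,0,0,0,0])

```text
t: 17.0
eef_pos: [453.8, 333.2, 32.3]
ee_rot: [0.065, -3.141, -0.0]
ft_force: [0.0, 0.6, -0.1]
width: 23.8
```

send_rows(deltas=[-1,0,0,-15,0,0,0,-1,0,0,-30,0,0,0,-1,0,0,-40,0,0,0,-1,0,0,-25,0,0,0,-1,0,0,0,0,0,0.135,-1,-8,-40,0,0,0,0,-1,-10,-50,0,0,0,0,-1,-10,-50,0,0,0,0])

```text
t: 18.0
eef_pos: [468.7, 189.9, 143.4]
ee_rot: [0.145, 3.137, -0.0]
ft_force: [0.4, -0.2, -0.2]
width: 23.0
```

send_rows(deltas=[-1,-10,-50,0,0,0,0,-1,-10,-50,0,0,0,0,-1,-10,-50,0,0,0,0,-1,-10,-50,0,0,0,0,-1,-5,-35,0,0,0,0,-1,-3,-24,0,0,0,0,-1,0,0,0,0,0,0,-1,0,0,0,0,0,0])

```text
t: 19.0
eef_pos: [492.1, -70.6, 142.8]
ee_rot: [0.147, 3.138, 0.001]
ft_force: [0.2, 0.2, -1.2]
width: 23.2
```

```bash
python3 look.py d1; python3 - <<'E'
from h import *
go(dock([-183,-90,32]),yaw=np.pi-.094)
w=grab_frame("wrist");save(w,"d1w.png",None,1.4)
p=grab_frame("top");save(p,"d1t.png",(200,110,360,330),2.7)
E
```

```text
dock tcp [-183.8  -88.6  142.8] F [ 0.2  0.2 -1.2] 19.0 23.18363348932308
tcp [492.1 -70.2 142.6] toolx ang 3.0494 z [ 0.  0. -1.] F [-0.1 -0.2 -1.1] w 23.2 t 19.1
delta tool [ -0.8  -1.9 110.6] rot [0.0002 0.     0.0018]
```

View pics/d1w.png

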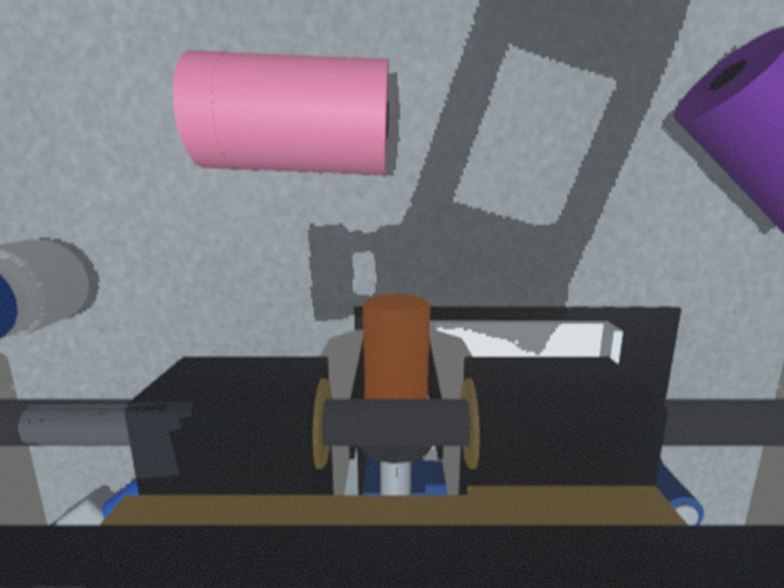

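View pics/d1t.png

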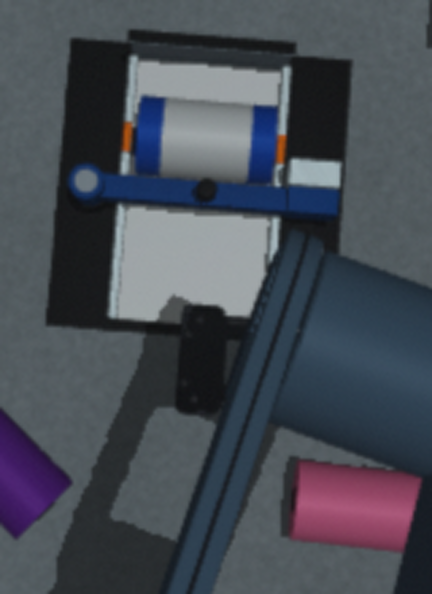

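View pics/d1s.png

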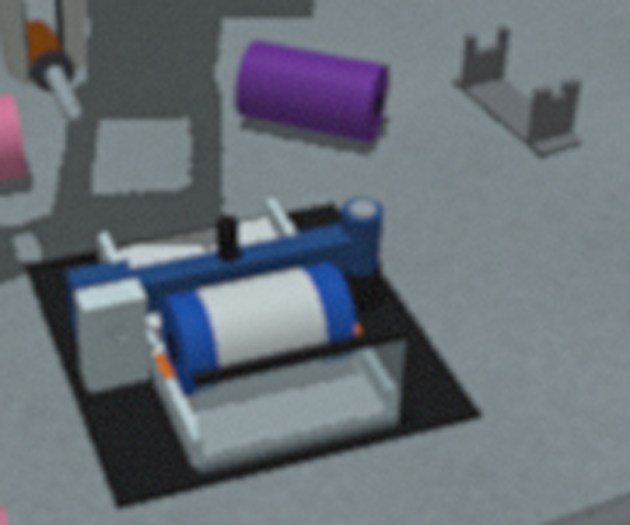

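send_rows(deltas=[-1,-0.5,-2,30,0,0,0.002,-1,0,0,40,0,0,0,-1,0,0,25,0,0,0,-1,0,0,15,0,0,0,-1,0,0,0,0,0,0,-1,0,0,0,0,0,0])

```text
t: 19.95
eef_pos: [493.4, -73.3, 33.3]
ee_rot: [0.149, 3.137, -0.001]
ft_force: [-0.7, 0.2, -0.9]
width: 23.3
```

```bash
python3 - <<'E'
from h import *
go(dock([-183,-90,32]),yaw=np.pi-.094)
q=grab_frame("scene");save(q,"d2s.png",(210,130,320,230),6)
w=grab_frame("wrist");save(w,"d2w.png",(180,180,400,420),2.5)
p=grab_frame("top");save(p,"d2t.png",(260,150,350,260),5)
for n,X in [("tip exp",(-92,-90,50)),("mouth",(-57,-90,50)),("collar",(-152,-90,50))]:
    for nm,c,o,k in [("scene",q,(210,130),6),("wrist",w,(180,180),2.5),("top",p,(260,150),5)]:
        print(n,nm,((proj(c,dock(X))-o)*k).round())
E
```

```text
tcp [493.4 -73.3  33.3] toolx ang 3.0466 z [ 0.002 -0.001 -1.   ] F [-0.7  0.2 -0.9] w 23.3 t 19.95
delta tool [0.8 1.2 1.3] rot [-0.0004  0.0016 -0.0009]
tip exp scene [202. 561.]
tip exp wrist [265. 555.]
tip exp top [265. 276.]
mouth scene [225. 614.]
mouth wrist [265. 669.]
mouth top [270. 197.]
collar scene [164. 476.]
collar wrist [266. 331.]
collar top [255. 414.]
```

View pics/d2s.png

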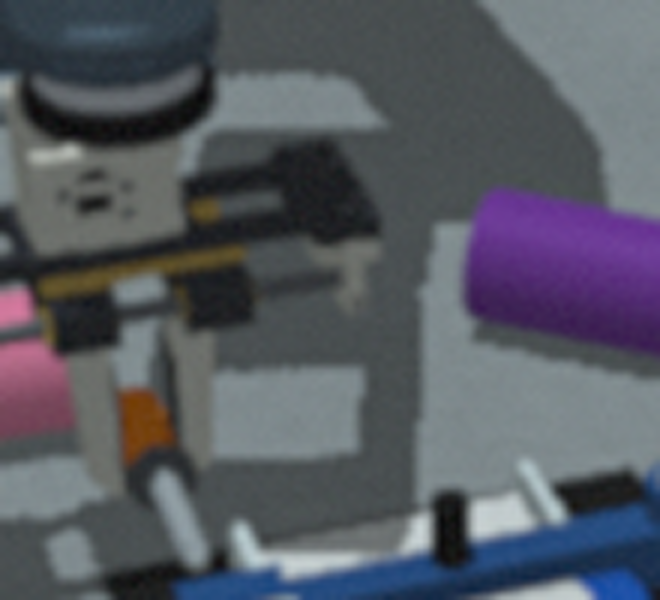

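View pics/d2w.png

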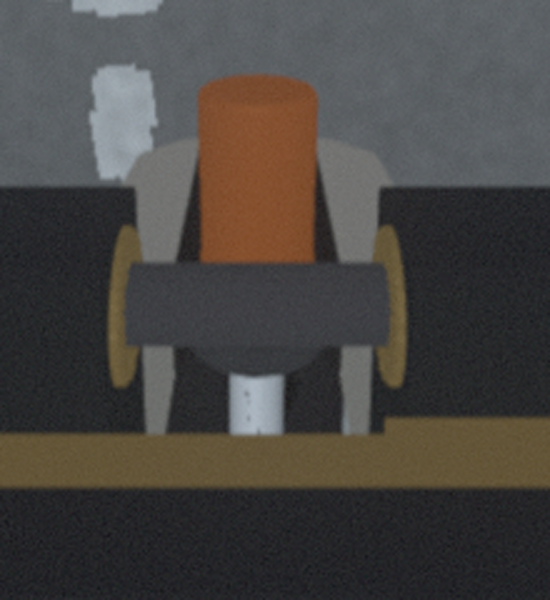

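View pics/d2t.png

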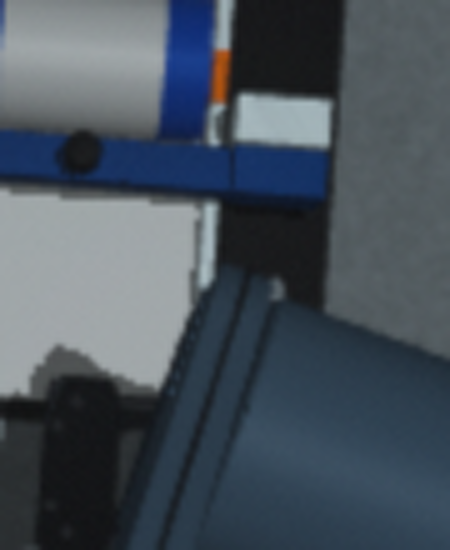

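send_rows(deltas=[-1,-5,1.7,1.3,0,0,0,-1,-8,0,0,0,0,0,-1,-8,0,0,0,0,0,-1,-5,0,0,0,0,0,-1,0,0,0,0,0,0])

```text
t: 20.72
eef_pos: [519.1, -74.1, 31.0]
ee_rot: [0.149, 3.138, -0.0]
ft_force: [-0.5, -0.5, -0.5]
width: 23.7
```

```bash
python3 - <<'E'
from h import *
go(dock([-158,-90,32]),yaw=np.pi-.094)
q=grab_frame("scene");save(q,"d3s.png",(210,150,310,250),6)
p=grab_frame("top");save(p,"d3t.png",(270,150,350,230),7)
w=grab_frame("wrist");save(w,"d3w.png",(180,180,400,420),2.5)
for n,X in [("tip",(-67,-90,50)),("collar",(-127,-90,50)),("blockL",(-57,-70,72)),("blockR",(-57,-110,72))]:
    for nm,c,o,k in [("scene",q,(210,150),6),("top",p,(270,150),7),("wrist",w,(180,180),2.5)]:
        print(n,nm,((proj(c,dock(X))-o)*k).round())
E
```

```text
tcp [519.1 -74.1  31. ] toolx ang 3.0465 z [ 0. -0. -1.] F [-0.5 -0.5 -0.5] w 23.7 t 20.73
delta tool [ 1.4 -0.5 -1. ] rot [-0.      0.0001 -0.0011]
tip scene [218. 479.]
tip top [306. 307.]
tip wrist [257. 566.]
collar scene [179. 390.]
collar top [293. 499.]
collar wrist [257. 339.]
blockL scene [274. 438.]
blockL top [250. 261.]
blockL wrist [353. 696.]
blockR scene [170. 459.]
blockR top [380. 271.]
blockR wrist [162. 696.]
```

View pics/d3s.png

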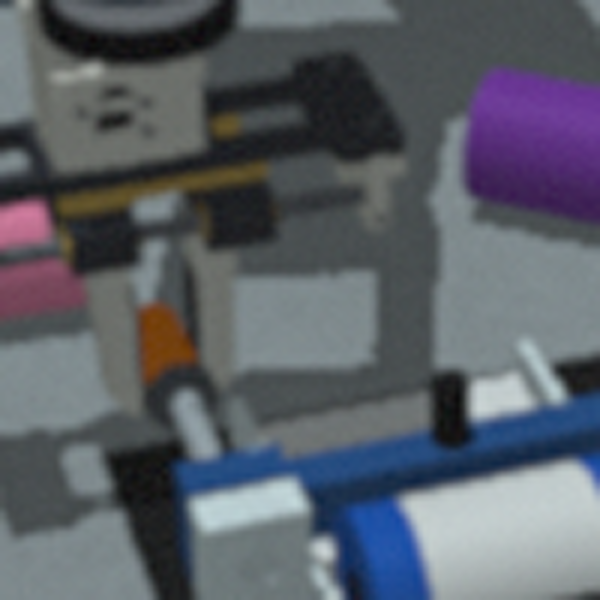

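View pics/d3t.png

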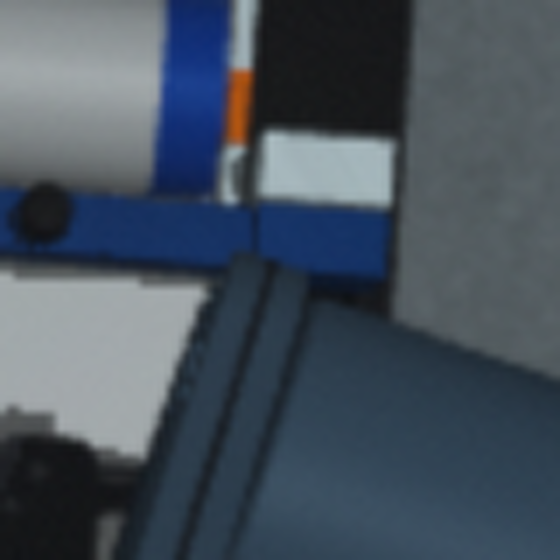

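View pics/d3w.png

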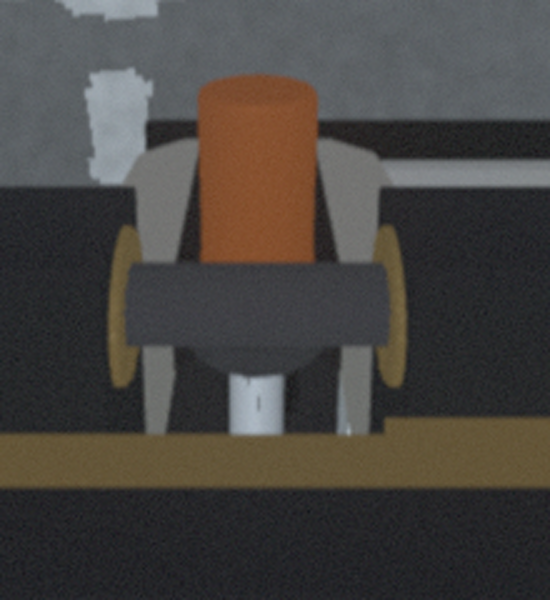

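send_rows(deltas=[-1,-3,-0.2,-1.3,0,0,0,-1,-5,0,0,0,0,0,-1,-5,0,0,0,0,0,-1,-5,0,0,0,0,0,-1,-4,0,0,0,0,0,-1,0,0,0,0,0,0])

```text
t: 21.62
eef_pos: [540.8, -76.3, 32.3]
ee_rot: [0.149, 3.138, -0.0]
ft_force: [0.6, -0.2, -0.9]
width: 23.3
```

```bash
python3 - <<'E'
from h import *
go(dock([-88,-90,32.3]),yaw=np.pi-.094)
q=grab_frame("scene");save(q,"d4s.png",(210,150,310,250),6)
E
```

```text
tcp [540.8 -76.3  32.3] toolx ang 3.0464 z [ 0. -0. -1.] F [ 0.6 -0.2 -0.9] w 23.3 t 21.62
delta tool [-46.7  -0.3   0. ] rot [-0.      0.0001 -0.0012]
```

View pics/d4s.png

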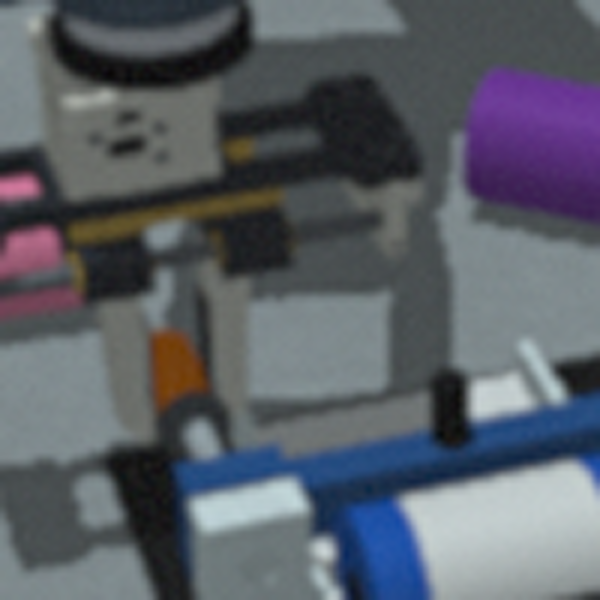

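send_rows(deltas=[-1,-4,0,0,0,0,0,-1,-4,0,0,0,0,0,-1,-4,0,0,0,0,0,-1,-4,0,0,0,0,0,-1,-4,0,0,0,0,0,-1,0,0,0,0,0,0])

```text
t: 22.42
eef_pos: [560.8, -78.3, 32.3]
ee_rot: [0.149, 3.138, -0.0]
ft_force: [-0.2, -0.3, -1.1]
width: 23.2
```

send_rows(deltas=[-1,-5,0,0,0,0,0,-1,-5,0,0,0,0,0,-1,-5,0,0,0,0,0,-1,-4,0,0,0,0,0,-1,-3,0,0,0,0,0,-1,0,0,0,0,0,0])

```text
t: 23.18
eef_pos: [582.5, -80.3, 32.3]
ee_rot: [0.149, 3.138, -0.0]
ft_force: [-0.3, 0.4, -0.9]
width: 23.2
```

```bash
python3 - <<'E'
from h import *
go(dock([-88,-90,32.3]),yaw=np.pi-.094)
q=grab_frame("scene");save(q,"d5s.png",(210,150,310,250),6)
w=grab_frame("wrist");save(w,"d5w.png",(180,180,400,420),2.5)
E
```

```text
tcp [582.5 -80.3  32.3] toolx ang 3.0464 z [ 0. -0. -1.] F [-0.3  0.4 -0.9] w 23.2 t 23.18
delta tool [-4.9 -0.3  0. ] rot [-0.0001  0.0001 -0.0012]
```

View pics/d5s.png

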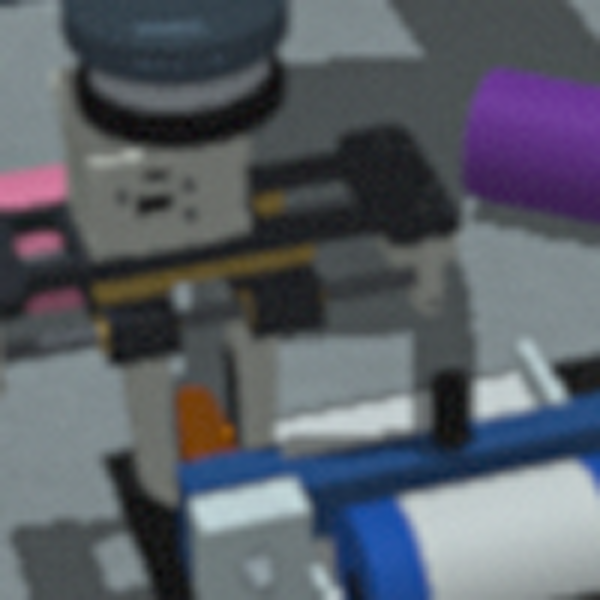

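The tip is showing through the lug. Press in small rows until the collar stops.

send_rows(deltas=[-1,-2,0,0,0,0,0,-1,-2,0,0,0,0,0,-1,-1,0,0,0,0,0,-1,-1,0,0,0,0,0,-1,0,0,0,0,0,0])

```text
t: 23.9
eef_pos: [587.7, -80.8, 32.2]
ee_rot: [-0.149, -3.137, -0.0]
ft_force: [-1.8, -0.6, -0.7]
width: 23.2
```

send_rows(deltas=[-1,-1.5,0,0,0,0,0,-1,-0.5,0,0,0,0,0,-1,0,0,0,0,0,0])

```text
t: 24.28
eef_pos: [587.8, -80.8, 32.0]
ee_rot: [-0.149, -3.133, -0.001]
ft_force: [-8.4, -0.4, 3.3]
width: 23.3
```

```bash
python3 - <<'E'
from h import *
go(dock([-88,-90,32.3]),yaw=np.pi-.094)
q=grab_frame("scene");save(q,"d6s.png",(210,150,310,250),6)
E
```

```text
tcp [587.8 -80.8  32. ] toolx ang 3.0466 z [-0.005  0.001 -1.   ] F [-8.4 -0.4  3.3] w 23.3 t 24.27
delta tool [ 0.4 -0.3 -0.3] rot [ 0.0001 -0.0051 -0.001 ]
```

View pics/d6s.png

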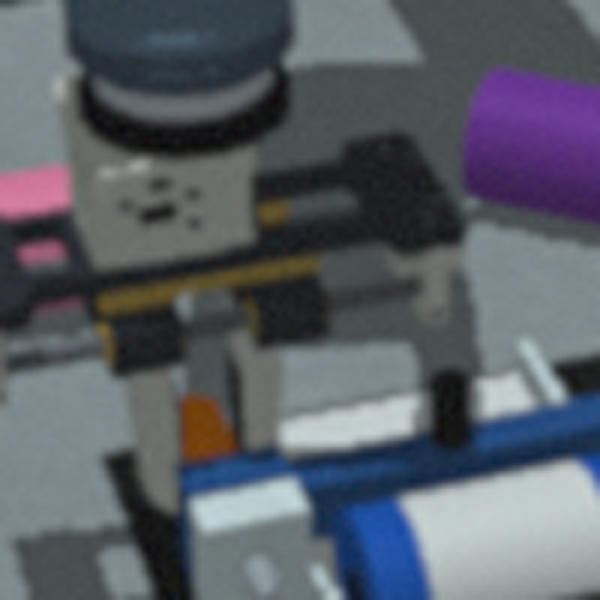

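send_rows(deltas=[0,0,0,0,0,0,0,0,0,0,0,0,0,0,0,0,0,0,0,0,0,0,0,0,0,0,0,0])

```text
t: 24.82
eef_pos: [590.6, -81.1, 32.5]
ee_rot: [0.15, 3.138, -0.0]
ft_force: [-0.7, -0.4, 0.6]
width: 46.3
```

```bash
python3 - <<'E'
from h import *
go(dock([-88,-90,32.3]),yaw=np.pi-.094)
w=grab_frame("wrist");save(w,"e1w.png",(180,180,400,420),2.5)
E
```

```text
tcp [590.6 -81.1  32.5] toolx ang 3.0464 z [ 0. -0. -1.] F [-0.7 -0.4  0.6] w 46.3 t 24.82
delta tool [ 3.2 -0.3  0.1] rot [-0.      0.0005 -0.0012]
```

View pics/e1w.png

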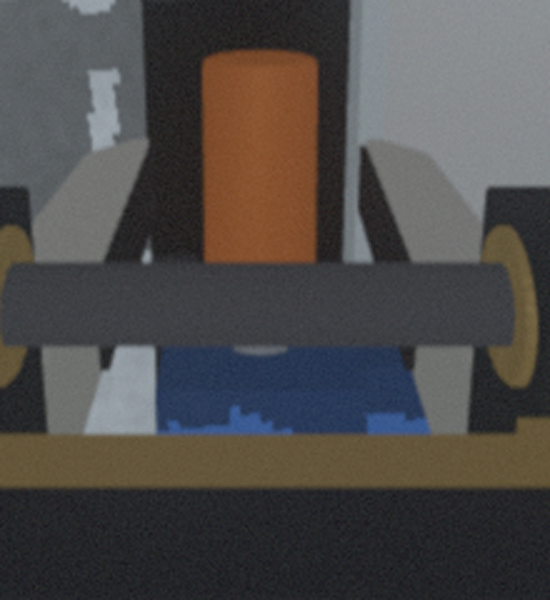

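Released and clear. Lift straight up and back away, then inspect.

send_rows(deltas=[0,0,0,-20,0,0,0,0,0,0,-40,0,0,0,0,0,0,-50,0,0,0,0,40,0,-50,0,0,0,0,50,0,0,0,0,0,0,50,0,0,0,0,0,0,0,0,0,0,0,0,0,0,0,0,0,0,0])

```text
t: 25.88
eef_pos: [452.8, -68.1, 191.8]
ee_rot: [0.15, 3.136, -0.001]
ft_force: [0.3, 0.1, 0.7]
width: 46.4
```

```bash
python3 look.py f1; python3 - <<'E'
from h import *
go(dock([-88,-90,32.3]),yaw=np.pi-.094)
w=grab_frame("wrist");save(w,"f1w.png",None,1.4)
p=grab_frame("top");q=grab_frame("scene")
for l in ["doser_mid","jar_mid","brush_mid"]:
    print(l,[np.round(r["uv"]).tolist() for r in spot_in(p,l)[:1]],[np.round(r["uv"]).tolist() for r in spot_in(q,l)[:1]])
E
```

```text
dock tcp [-223.2  -89.8  191.8] F [0.3 0.1 0.7] 25.875 46.42783552851753
tcp [453.2 -68.2 191.4] toolx ang 3.0463 z [ 0.001 -0.    -1.   ] F [-0.2 -0.  -0.6] w 46.1 t 25.98
delta tool [-1.346e+02  1.000e-01  1.593e+02] rot [-0.0003  0.0011 -0.0013]
doser_mid [[126.0, 151.0]] [[420.0, 205.0]]
jar_mid [[422.0, 254.0]] [[131.0, 227.0]]
brush_mid [[426.0, 164.0]] [[138.0, 299.0]]
```

View pics/f1t.png

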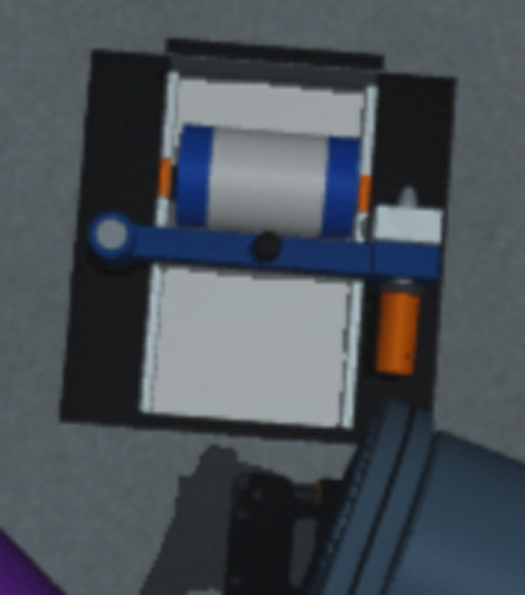

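View pics/f1s.png

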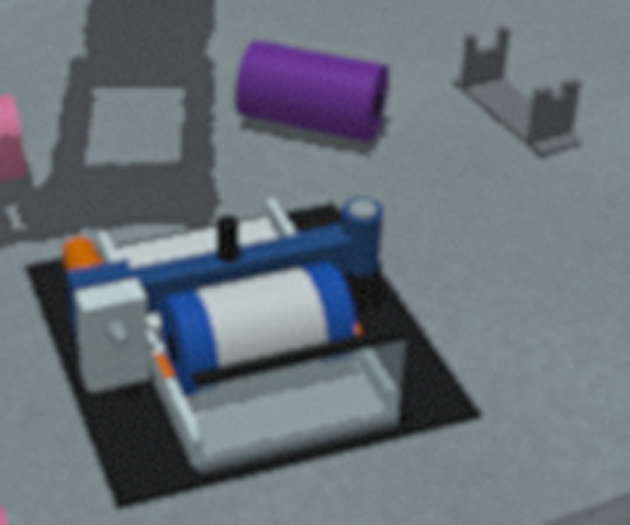

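View pics/f1w.png

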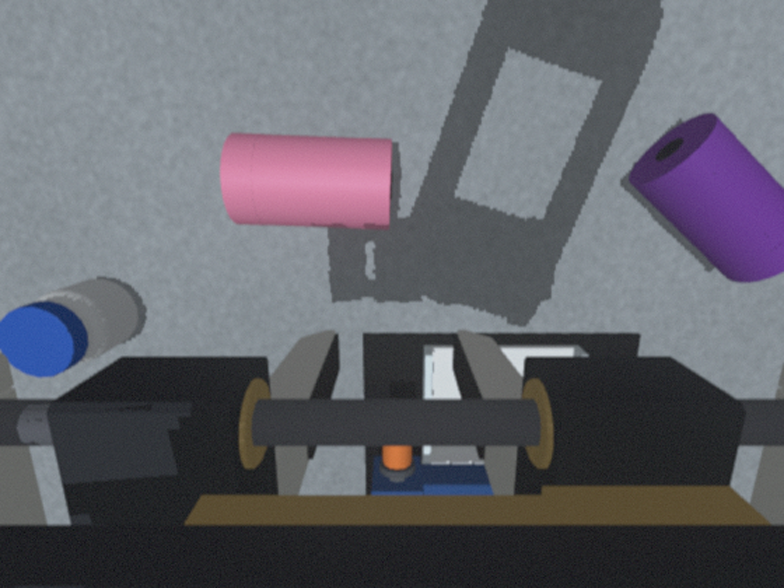

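```bash
python3 - <<'E'
from h import *
p=grab_frame("top")
for n,X in [("tip at full",(3,-90,50)),("handle back at full",(-113,-90,50)),("hb low",(-113,-90,44)),("mouth",(-57,-90,50)),("markL",(0,64,26)),("markR",(0,-64,26)),("lugtop back R",(-15,-110,72))]:
    print(n,((proj(p,dock(X))-(200,110))*3.5).round(1))
save(p,"f2t.png",(295,150,345,225),8)
E
```

```text
tip at full [405.9 182.7]
handle back at full [393.  366.9]
hb low [392.1 367.6]
mouth [399.2 277.6]
markL [162.1 175.3]
markR [361.6 190.8]
lugtop back R [439.7 207.9]
```

View pics/f2t.png

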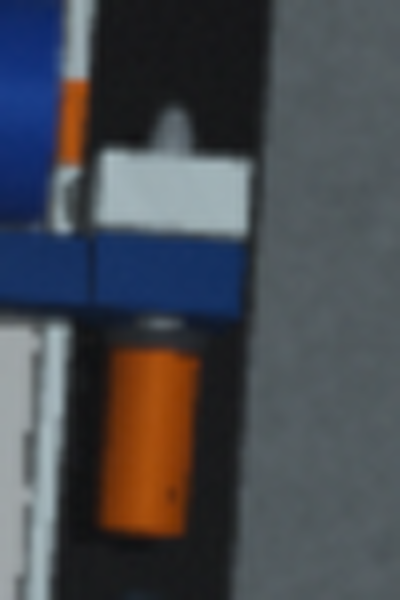

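send_rows(deltas=[0,-45,0,0,0,0,0,0,-50,0,0,0,0,0,0,-50,0,0,0,0,0,0,-45,0,0,0,0,0,0,-20,0,0,0,0,0,0,0,0,0,0,0,0,0,0,0,0,0,0,0])

```text
t: 27.35
eef_pos: [660.1, -87.6, 190.9]
ee_rot: [-0.15, -3.137, -0.0]
ft_force: [-0.2, 0.2, 0.3]
width: 46.3
```

```bash
python3 - <<'E'
from h import *
t,M,s=tool();print(indock(t))
w=grab_frame("wrist");save(w,"g1w.png",(200,60,380,250),4)
for n,X in [("tip at full",(3,-90,50)),("handle back top",(-113,-90,62)),("mouth",(-57,-90,50)),("mouth z65",(-57,-90,65)),("collar back z65",(-63,-90,65)),("blockfrontR",(-57,-110,72)),("lug back R",(-15,-110,72)),("markR",(-12,-64,26))]:
    print(n,((proj(w,dock(X))-(200,60))*4).round(1))
E
```

```text
[-14.99096788 -89.7179791  190.86303514]
tip at full [331.7 613.5]
handle back top [331.8 128.1]
mouth [331.7 376.8]
mouth z65 [331.8 382.1]
collar back z65 [331.8 355.9]
blockfrontR [243.8 384.9]
lug back R [247.  564.9]
markR [427.1 536.6]
```

View pics/g1w.png

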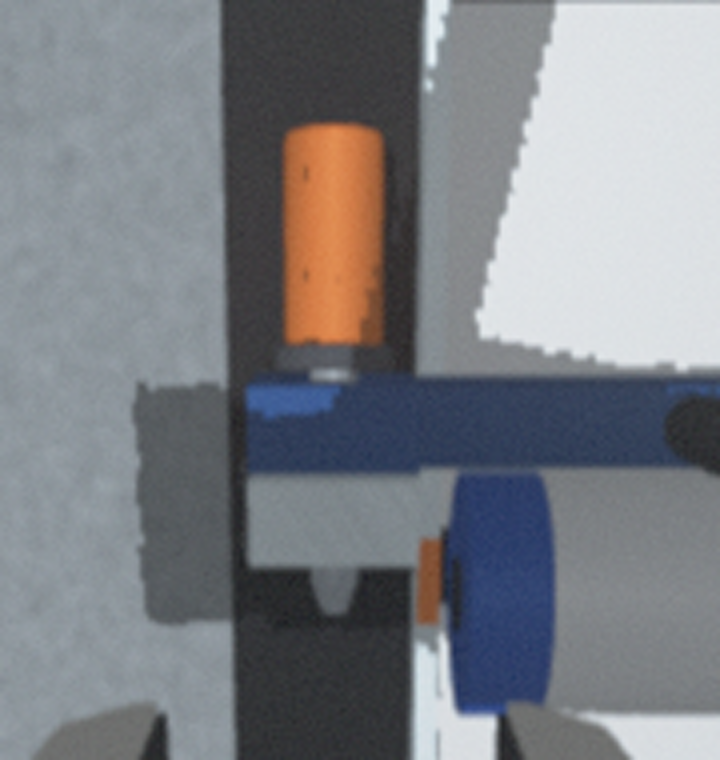

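send_rows(deltas=[-1,40,0,0,0,0,0,-1,50,0,0,0,0,0,-1,45,0,0,0,0,0,-1,0,0,40,0,0,0,-1,0,0,50,0,0,0,-1,0,0,40,0,0,0,-1,0,0,17,0,0,0,-1,0,0,0,0,0,0])

```text
t: 28.4
eef_pos: [524.8, -74.5, 43.4]
ee_rot: [-0.15, -3.135, -0.001]
ft_force: [0.1, 0.2, 1.1]
width: 0.6
```

send_rows(deltas=[-1,0,0,0,0,0,0])

```text
t: 28.52
eef_pos: [526.9, -75.2, 45.4]
ee_rot: [0.15, 3.136, -0.001]
ft_force: [0.9, -0.1, 0.2]
width: 0.5
```

```bash
python3 - <<'E'
from h import *
t,M,s=tool();print(indock(t),s["width"],s["ft_force"])
q=grab_frame("scene");save(q,"g2s.png",(210,130,320,250),5)
w=grab_frame("wrist");save(w,"g2w.png",None,1.2)
E
```

```text
[-148.68630153  -89.84335286   45.43295191] 0.4899042406612726 [ 0.88941887 -0.11419857  0.2369791 ]
```

View pics/g2s.png

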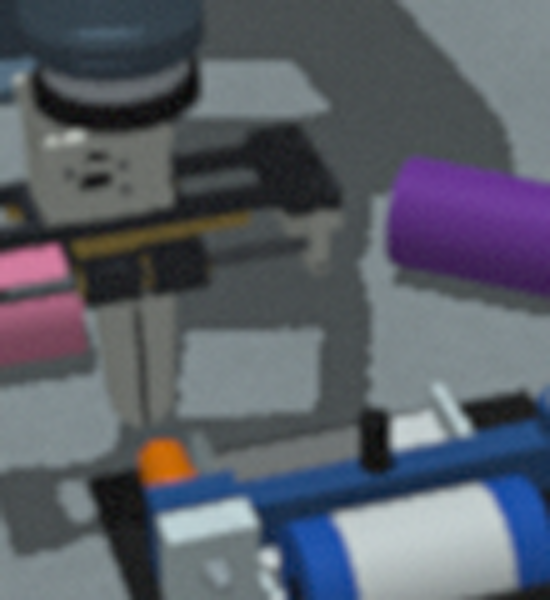

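send_rows(deltas=[-1,-6,0,5,0,0,0,-1,-6,0,0,0,0,0,-1,-4,0,0,0,0,0,-1,-3,0,0,0,0,0,-1,-2,0,0,0,0,0,-1,-2,0,0,0,0,0,-1,0,0,0,0,0,0])

```text
t: 29.5
eef_pos: [549.5, -77.2, 39.2]
ee_rot: [-0.15, -3.138, -0.0]
ft_force: [0.0, -0.5, -0.4]
width: 0.7
```

send_rows(deltas=[-1,-2,0,0,0,0,0,-1,0,0,0,0,0,0])

```text
t: 29.75
eef_pos: [550.3, -77.0, 38.8]
ee_rot: [-0.149, -3.136, -0.001]
ft_force: [-4.3, 0.2, 0.7]
width: 0.5
```

```bash
python3 - <<'E'
from h import *
t,M,s=tool();print(indock(t),s["width"],s["ft_force"])
E
```

```text
[-125.28978083  -89.49521451   38.8300259 ] 0.45002344513905507 [-4.27127747  0.2279926   0.68190883]
```

send_rows(deltas=[-1,-2,0,0,0,0,0,-1,-1,0,0,0,0,0,-1,0,0,0,0,0,0])

```text
t: 30.12
eef_pos: [550.5, -76.7, 38.3]
ee_rot: [-0.148, -3.13, -0.002]
ft_force: [-11.6, -0.1, 5.4]
width: 0.3
```

```bash
python3 - <<'E'
from h import *
t,M,s=tool();print(indock(t),s["width"],s["ft_force"])
E
```

```text
[-125.09518325  -89.17297202   38.27324598] 0.25791379215622745 [-11.60029798  -0.13204123   5.40380424]
```

send_rows(deltas=[-1,10,0,0,0,0,0,-1,25,0,-10,0,0,0,-1,0,0,-50,0,0,0,-1,0,0,-50,0,0,0,-1,-40,0,-40,0,0,0,-1,-50,0,0,0,0,0,-1,-45,0,0,0,0,0,-1,0,0,0,0,0,0])

```text
t: 31.12
eef_pos: [656.5, -87.6, 188.2]
ee_rot: [0.149, 3.136, -0.0]
ft_force: [-0.7, 0.9, -1.2]
width: 0.7
```

send_rows(deltas=[-1,0,0,0,0,0,0,-1,0,0,0,0,0,0])

```text
t: 31.38
eef_pos: [653.0, -86.9, 189.6]
ee_rot: [0.15, 3.138, 0.0]
ft_force: [0.5, 0.2, -0.3]
width: 0.3
```

```bash
python3 - <<'E'
from h import *
t,M,s=tool();print(indock(t),s["ft_force"],s["t"])
w=grab_frame("wrist");save(w,"g3w.png",(180,60,380,250),4)
q=grab_frame("scene");save(q,"g3s.png",(210,150,310,250),6)
for n,X in [("tip at full",(3,-90,50)),("tip z54",(3,-90,54)),("handle back top",(-113,-90,62)),("hb z54",(-113,-90,54)),("mouth",(-57,-90,50)),("mouth z65",(-57,-90,65)),("collar back z65",(-63,-90,65)),("collar back z50",(-63,-90,50)),("blockfrontR",(-57,-110,72)),("lug back R",(-15,-110,72))]:
    print(n,((proj(w,dock(X))-(180,60))*4).round(1))
E
```

```text
[-22.05938495 -89.70266196 189.55434297] [ 0.5212928   0.22729377 -0.28182887] 31.375
tip at full [411.9 640.8]
tip z54 [411.9 645.4]
handle back top [411.9 160.2]
hb z54 [411.8 163.2]
mouth [411.9 405.8]
mouth z65 [412.  412.7]
collar back z65 [412.  386.7]
collar back z50 [411.8 381. ]
blockfrontR [324.1 416.2]
lug back R [327.3 594.9]
```

View pics/g3w.png

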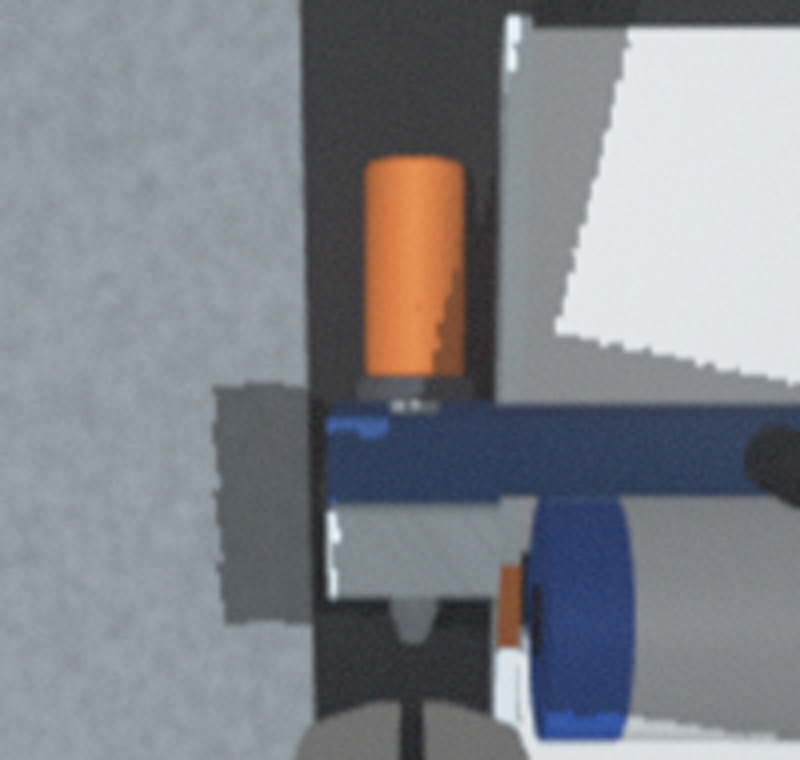

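View pics/g3s.png

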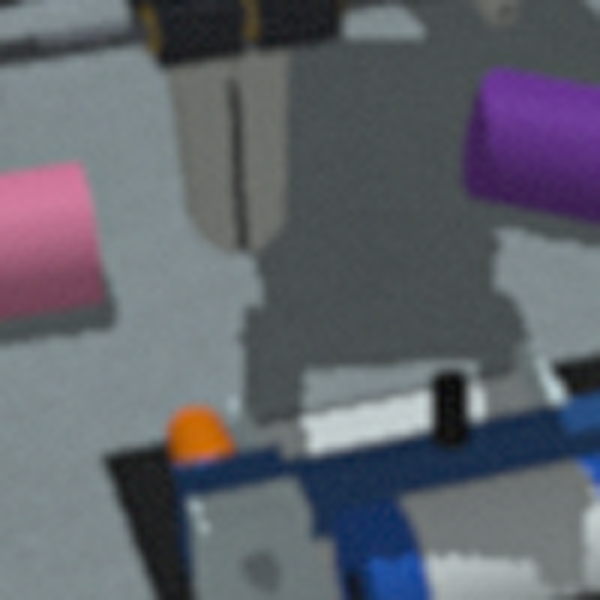

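```bash
python3 -c "
from cell import *
print(close_job())"
```

```text
the job is handed in; nothing more can be done
None
```

The job is handed in after about 31 s of robot time. The cartridge is in the groove, the gate is shut, and the pin is through both holes with its collar at the gate.

- **Cartridge:** I rolled it in slowly with the open fingers behind it. It dropped in between the orange marks, and both the scene and wrist views show it sitting there square.
- **Gate:** I swung it shut by its outer side until it stopped moving, with about 8 N on the tool.
- **Pin:** It slid through gate and lug with no measurable side force, and stopped at the expected depth with about 8 N.

**Checks that disagreed:** after I let go, the wrist view suggested a collar gap of up to about 3 mm, while the tip appeared fully through.
- I pressed the handle end again; it stopped solid at 11.6 N.
- In the last picture the tip is within about 1 mm of full depth. I read the collar gap as about 1 mm, and the handle seems to droop slightly in the hole clearance.
- The top camera's dock position differed by about 2 mm from the wrist camera's; I used the wrist fit.

The jar, bottle and brush were last checked just before that second press. The networks' positions were within a few pixels of the start in the top and scene views, so I take them as unmoved. I did not touch the pink and purple look-alikes. At hand-in the arm was clear of everything.

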